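# Set a shoe adjuster's star wheel through its access slot

## Task

Take the adjusting spoon from its holder and put its blade through the slot in the sloped cover of the adjuster housing. Push the star wheel's teeth up the slope, one tooth after another, until the pointer on the side lines up with the index rib; then put the spoon back in its holder, fully down. Turn the wheel only with the spoon, never touch the pointer, and leave the other things on the bench alone.

Things in the scene. Friction and masses are not known exactly. Their poses are not given: they have to be found in the camera images.
- star_wheel (a joint): Angle (rad) of the star wheel and its pointer. 0: pointer in line with the index rib; -1.75 to -1.2 at the start, pointer low at the front. Grows as the teeth under the slot are pushed UP the slope. Tooth centres stand at joint + 22.5 deg + k*45 deg from the line shaft-slot, positive up the slope. Friction 0.05 N m (about 1.5 N at the teeth); stays where left, no ratchet.
- housing: Grey adjuster housing fixed to the bench, foot 180 x 110, 268 high. Origin on the bench under the wheel's shaft; x from front (-x) to back, y along the shaft, z up. Its dark front cover slopes up and back, 35 deg from horizontal. A hood (76 wide, underside z 256, front edge x -10) juts from the back plate over the cover, so there is no room to work straight down.
- slot (a point): Centre of the slot on the outer face of the 6 thick sloped cover: housing x -33, y 0, z 107.5, 58 from the shaft; axes as the housing's. The slot is 54 long up the slope, 20 wide along the shaft, square to the cover. The line from shaft to slot is the cover's normal: 35 deg from vertical, leaning to the housing's -x.
- axle (a point): Middle of the steel star wheel, on its shaft: housing x 0, y 0, z 60; axes as the housing's. Wheel: hub radius 30; eight teeth 45 deg apart, tips at radius 46, parallel sides 9 apart, 22 wide along the shaft. It is seen through the slot only.
- pointer_tip (a point): Tip of the flat aluminium pointer outside the housing on the -y end of the shaft (housing y -43 to -49), reaching to radius 62; turns with the wheel. Its index is a steel rib, 4 wide, fixed to the housing beside the slot at radius 66 to 84 on the line shaft-slot. Not to be touched.
- spoon: Adjusting spoon: straight steel blade 8 (x) by 12 (y), 50 long; square steel guard 36 x 36 x 5; square wooden handle 24 x 24, 70 long. Origin at the middle of the blade's tip, z toward the handle: guard z 50 to 55, handle z 55 to 125. About 0.12 kg. Starts standing in the holder, blade down.
- holder: Aluminium block 80 x 80 x 65 high, fixed, with an upright pocket in the middle of its top, 19 (x) by 23 (y), 60 deep. Origin at the centre of its underside. The spoon's guard rests on the top, the blade's tip 15 above the bench, spoon x and y along the holder's (either way round).
- black_screwdriver: Bystander, loose: black-handled screwdriver, 192 long (mm). Leave it where it is.
- tape_roll: Bystander, loose: black tape roll, 63 across (mm). Leave it where it is.
- wood_block: Bystander, loose: small wooden block, 90x50x35 (mm). Leave it where it is.
- solvent_bottle: Bystander, loose: round bottle, 58 across, 88 tall (mm). Leave it where it is.

How it is judged:
By the outcome, as a careful person would: the job done as asked, in the order asked, and still so for the second after the job is handed in, with the robot touching nothing.
It also fails if it takes over 58 s, if anything falls off the work surface, if the arm or the gripper's body presses on something with over 40 N, if the wrist force passes 120 N, or if a joint passes its speed limit or range.

## Robot

A 6-joint arm with a two-finger parallel gripper is mounted at the origin on the work surface; the furniture and walls round the work are solid. World frame = base frame: x ahead of the robot, y to its left, z up, the work surface at z = 0. Lengths are in m, angles in rad, forces in N, time in s.
With the tool pointing down it reaches from about 0.3 to 0.875 m from the base axis. Payload 4.2 kg.
Tool frame: the origin (TCP) lies at the very end of the fingers, on their centre line; the grasp point (between the pads) lies 19 mm behind it (ctrl.hold_point_z is the distance from the TCP to the grasp point, in m); x points along the fingers, y is the direction in which the jaws open and shut, and the axes are right-handed (so a half turn about x gives the same grasp; the last joint's range is limited). The gripper opens to 85 mm and grips with 20 to 120 N. Pads are 22 mm wide; open, the fingers measure 114 mm over their backs; the gripper's body (76 mm by 85 mm) begins 54 mm behind the grasp point. The pads swing forward as they close: fully open they stand 13 mm farther back than shut.
Start: joints at [-1.238, 0.32, 1.565, -0, 1.257, -0.02], TCP at [0.199, -0.54, 0.231] pointing down, gripper open.
Joint ranges: [-3.11, 3.11], [-0.84, 2.01], [0.21, 2.61], [-1.34, 4.49], [0.05, 2.63], [-2.56, 2.56]. Speed limits (rad/s): [2.57, 2.57, 3.14, 3.14, 3.14, 3.14].

## Interface

Orientations are given as a 3x3 rotation matrix whose columns are the frame's x, y, z axes.
In Python, from workcell import ctrl, eyes gives the robot as it stands.
- The arm moves only by the tool drive_tool, never from a script. Its argument "rows" is a list of rows, each a list of 3 entries, a list of its own where there are three numbers: the finger opening in cm, from 0 to 8.54, then the shift along the tool's x, y, z in cm, then the turn, a rotation vector about the tool's x, y, z in rad. A call has 1 to 5 rows; each row shifts and turns the commanded pose from where the row before left it, along the tool's axes as they then stand; what a row does not reach is not made up. A row lasts 1/8 s, in which the tool goes at most 62.5 mm and 10.7 degrees, less where a joint would pass 70% of its speed; a pose out of reach is approached as far as the arm can. A call with a gripper value outside its range is refused whole. The fingers move at their own pace and stop on an object; "force" is the grip in N (left out, the last holds). Time passes only in rows, so rows that do not move let the fingers close. It gives the time, the measured TCP pose, the force and the opening at its end, in the units of the state.
- ctrl.read_state(): the state, without advancing time (a new reading comes with each control period).
- eyes.snapshot(name): name is "side" or "top" or "wrist"; returns the picture (420x560x3 uint8, blue, green, red); there is no depth.
- eyes.calibration(name): a dict with "fx", "fy", "cx", "cy" (pixels), "T" (4x4, takes a point from camera to world coordinates); the wrist camera has in their place "tool_from_camera" (4x4, takes a point from camera to tool coordinates, whose origin is the TCP and whose axes are the tool frame's). Camera axes: x right, y down, z forward; pixel columns grow to the right and rows downward; lengths in m; the calibration is good to about 2 mm. A picture is of the moment at which its call begins: read the wrist's pose just before it. calibration takes no time and is no camera call.
- ctrl.job_done(): hands the job in, once; it reports no verdict.
The state is a dict: "time": time; "joints": joint angles; "qd": joint speeds; "tau": joint torques, N m; "ee_pos": TCP position; "tool_rot": TCP orientation; "ft_force": force on the tool from outside, world axes, zero at the start; "ft_torque": the same for the moment, N m; "grip_width": finger opening in m.
Only numpy, scipy, OpenCV 4.12 (cv2) and the standard library are available. Lean on these libraries where they do the work, as an engineer would, in place of code of your own. Each camera call takes 0.05 s, during which the arm holds its last target.

## Working session

There is one attempt and no reset: what is moved stays moved. The work goes in short steps, Python scripts to look and compute and a tool call to move; the robot and the scene stay as the last step left them, time stands still between calls to the robot, and variables do not carry over. Pictures are saved under pics/ and viewed, and the job is handed in when it is done.

Besides the shell and the picture viewer there is one more tool, called after "Call:" by a JSON object that holds its "method" and its "body", one argument or row to a line. drive_tool: Moves the arm, as the interface text tells. Its arguments: {"type":"object","properties":{"rows":{"type":"array","items":{"type":"array"}},"force":{"type":"number"}},"required":["rows"]}

```bash
ls; mkdir -p pics
python3 - <<'E'
from workcell import ctrl, eyes
import cv2, numpy as np
np.set_printoptions(precision=4,suppress=True)
s=ctrl.read_state(); print(s, ctrl.hold_point_z)
for n in ("side","top","wrist"):
    cv2.imwrite(f"pics/{n}0.png",eyes.snapshot(n)); print(n,eyes.calibration(n))
E
```

```text
pics
{'time': 0.0, 'joints': array([-1.238 ,  0.3203,  1.5657, -0.    ,  1.2574, -0.02  ]), 'qd': array([ 0.0002,  0.0005,  0.0002, -0.0007,  0.    , -0.0004]), 'tau': array([  0.0026, -41.5517, -23.4162,   0.0003,   0.0082,   0.    ]), 'ee_pos': array([ 0.1985, -0.5391,  0.2305]), 'tool_rot': array([[-0.0006,  0.3456, -0.9384],
       [ 0.0017, -0.9384, -0.3456],
       [-1.    , -0.0018, -0.    ]]), 'ft_force': array([-0.6671,  0.0193,  0.3804]), 'ft_torque': array([0.0017, 0.008 , 0.0309]), 'grip_width': 0.0856480786345305} 0.0187
side {'fx': 398.7512878319376, 'fy': 398.7512878319376, 'cx': 274.872585083837, 'cy': 217.47131321462447, 'T': array([[ 0.9828, -0.1323,  0.1286,  0.4119],
       [-0.184 , -0.6531,  0.7346, -0.6953],
       [-0.0132, -0.7457, -0.6662,  0.7611],
       [ 0.    ,  0.    ,  0.    ,  1.    ]])}
top {'fx': 383.96861048523317, 'fy': 383.96861048523317, 'cx': 280.68965971990593, 'cy': 212.78367015761748, 'T': array([[-0.0216, -0.9951,  0.0968,  0.4514],
       [-0.9998,  0.0218,  0.0008,  0.0336],
       [-0.0029, -0.0968, -0.9953,  0.9729],
       [ 0.    ,  0.    ,  0.    ,  1.    ]])}
wrist {'fx': 374.0999711797239, 'fy': 374.0999711797239, 'cx': 284.4983546820068, 'cy': 213.06921519686477, 'tool_from_camera': array([[-0.0002, -0.2767,  0.961 , -0.1427],
       [ 1.    , -0.0001,  0.0002,  0.0009],
       [ 0.    ,  0.961 ,  0.2767, -0.0705],
       [ 0.    ,  0.    ,  0.    ,  1.    ]])}
```

View pics/side0.png

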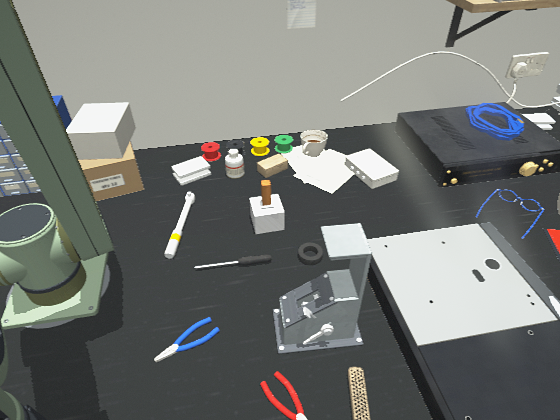

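View pics/top0.png

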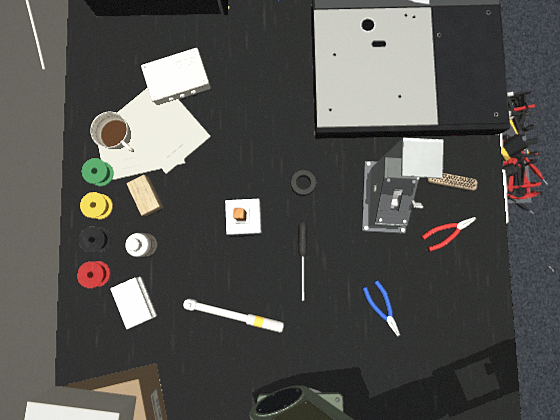

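View pics/wrist0.png

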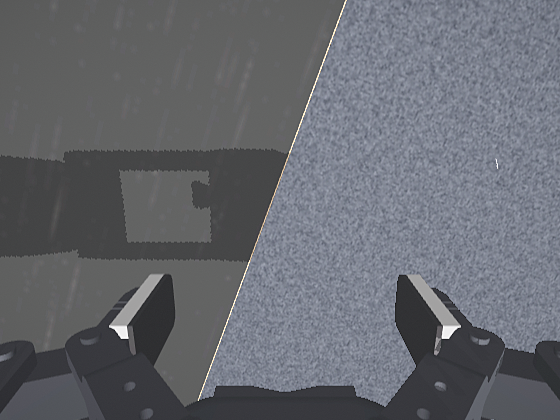

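The side view has the holder with the spoon at about (266,210) and the housing at about (320,300). In the top view they are at about (242,216) and (390,195). I'll enlarge both.

Run:
```python
import cv2
a=cv2.imread("pics/side0.png");b=cv2.imread("pics/top0.png")
def crop(im,x0,y0,x1,y1,k,f): cv2.imwrite(f,cv2.resize(im[y0:y1,x0:x1],None,fx=k,fy=k,interpolation=cv2.INTER_CUBIC))
crop(a,265,215,385,355,4,"pics/c1.png")   # 480x560
crop(b,355,130,455,240,5,"pics/c2.png")
crop(a,240,170,300,240,6,"pics/c3.png")
crop(b,215,190,275,245,6,"pics/c4.png")
```

```text
(no output)
```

View pics/c1.png

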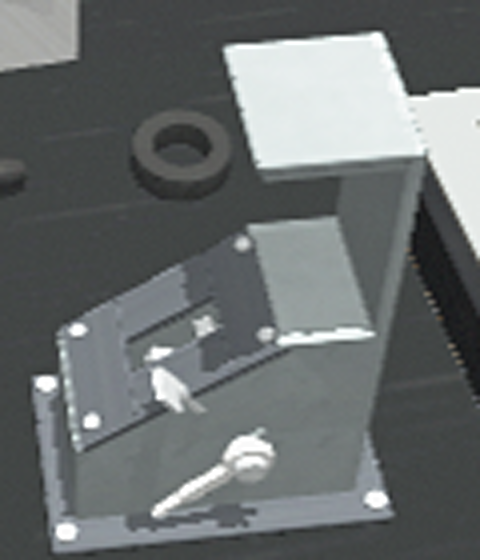

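View pics/c2.png

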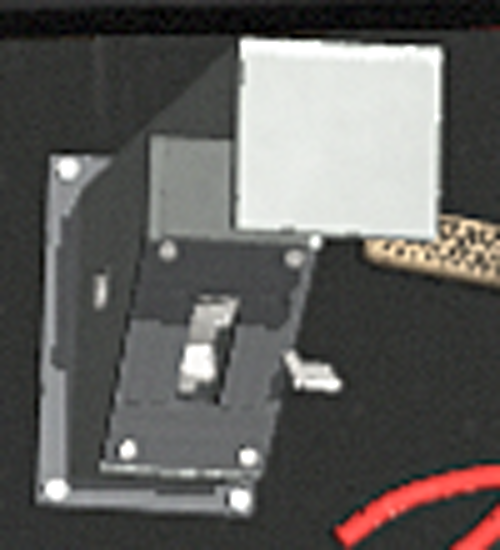

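View pics/c3.png

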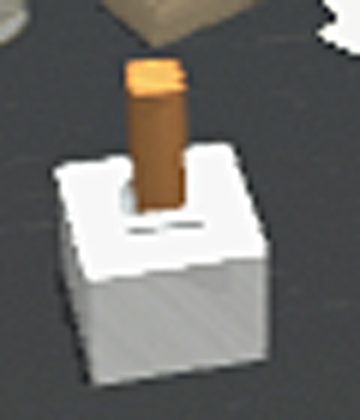

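View pics/c4.png

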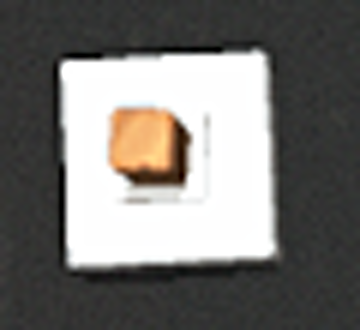

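The enlarged crops show the holder's top-face corners, the handle top, the hood top corners and the foot corners. The pointer lies low at the front. Next I'll fit both poses.

```bash
cat > h.py <<'E'
import numpy as np, cv2
from scipy.optimize import least_squares
from scipy.spatial.transform import Rotation as R
np.set_printoptions(precision=4,suppress=True)
from workcell import ctrl, eyes
def un(p,off,k): return (np.array(p,float)+.5)/k-.5+np.array(off)
def proj(c,P,T=None):
    T=c["T"] if T is None else T
    q=(np.atleast_2d(P)-T[:3,3])@T[:3,:3]
    return np.c_[c["fx"]*q[:,0]/q[:,2]+c["cx"],c["fy"]*q[:,1]/q[:,2]+c["cy"]]
def wristT(s):
    M=np.eye(4);M[:3,:3]=s["tool_rot"];M[:3,3]=s["ee_pos"]
    return M@eyes.calibration("wrist")["tool_from_camera"]
def place(p,L):
    c,s=np.cos(p[2]),np.sin(p[2]);L=np.atleast_2d(L)
    return np.c_[p[0]+c*L[:,0]-s*L[:,1],p[1]+s*L[:,0]+c*L[:,1],L[:,2]]
E
python3 - <<'E'
from h import *
S,T=eyes.calibration("side"),eyes.calibration("top")
# holder
sp=un([(55,168),(232,145),(268,245),(90,280),(95,385),(268,358)],(240,170),6)
sl=np.array([(-40,40,65),(40,40,65),(40,-40,65),(-40,-40,65),(-40,-40,0),(40,-40,0)])/1e3
tp=un([(58,62),(265,52),(280,258),(70,268)],(215,190),6)
tl=np.array([(40,40,65),(40,-40,65),(-40,-40,65),(-40,40,65)])/1e3
def f(p,w=(1,1)): return np.r_[w[0]*(proj(S,place(p,sl))-sp).ravel(),w[1]*(proj(T,place(p,tl))-tp).ravel()]
for w in((1,1),(1,0),(0,1)):
    r=least_squares(f,[.5,.1,0],args=(w,)); print("holder",w,r.x,np.abs(r.fun).max())
# handle top
hs=un([(127,65),(178,60),(187,92),(135,97)],(240,170),6); ht=un([(110,110),(168,108),(172,172),(112,170)],(215,190),6)
hl=np.array([(-12,12,140),(12,12,140),(12,-12,140),(-12,-12,140)])/1e3
r=least_squares(lambda p:np.r_[(proj(S,place(p,hl))-hs).ravel(),(proj(T,place(p,np.roll(hl,-1,0)))-ht).ravel()],[.5,.1,0]);print("handle",r.x,r.fun)
# housing: p=x,y,yaw,xf,xb
hs=un([(53,552),(393,517),(224,45),(258,165),(425,155),(380,32)],(265,215),4)
ht=un([(50,157),(36,505),(252,517),(240,40),(442,46),(438,236),(235,228)],(355,130),5)
def g(q,w=(1,1),u=0):
    x,y,a,xf,xb,zf=q; b=xf+.18
    sl=[(xf,-.055,0),(b,-.055,0),(-.01,.038,.268),(-.01,-.038,.268),(xb,-.038,.268),(xb,.038,.268)]
    tl=[(b,.055,zf),(xf,.055,zf),(xf,-.055,zf),(xb,.038,.268),(xb,-.038,.268),(-.01,-.038,.268),(-.01,.038,.268)]
    return np.r_[w[0]*(proj(S,place(q,sl))-hs).ravel(),w[1]*(proj(T,place(q,tl))-ht).ravel()]
for w in((1,1),(1,0.01),(0.01,1)):
    r=least_squares(g,[.5,-.1,0,-.1,.07,.008],args=(w,)); print("housing",w,r.x,np.abs(r.fun).max())
    if w==(1,1): print(r.fun.reshape(-1,2))
E
```

```text
holder (1, 1) [0.5335 0.1265 0.0375] 1.7367675451616265
holder (1, 0) [0.5336 0.1298 0.0352] 0.9748817652359776
holder (0, 1) [0.5337 0.1249 0.0397] 0.8608175327223648
handle [0.5339 0.1274 0.0001] [-0.1516  0.0659  0.3983 -0.204   0.5243 -0.1035 -0.01    0.2019 -0.493
 -0.1997  0.8307 -0.1071  0.2997  0.1816 -0.7211  0.7561]
housing (1, 1) [ 0.5919 -0.229  -0.0828 -0.1013  0.0618  0.0124] 1.9241136402440588
[[-0.0811  1.8249]
 [ 0.1565  1.9241]
 [ 0.5441 -0.1475]
 [ 0.6192  0.6978]
 [ 0.9532 -0.4056]
 [ 0.4156 -0.0158]
 [-0.5427 -0.8813]
 [-0.6371  0.0781]
 [ 0.1952  0.3639]
 [-0.8404  0.1567]
 [-0.709   1.3406]
 [-0.7027  0.9956]
 [-1.0262  0.1534]]
housing (1, 0.01) [ 0.5914 -0.2272 -0.0917 -0.0997  0.0615  0.0171] 1.4395003615654787
housing (0.01, 1) [ 0.5929 -0.231  -0.0751 -0.1018  0.0621  0.0052] 0.6453572362440241
```

```bash
cat >> h.py <<'E'
HO=np.array([.5336,.127,.038]); HS=np.array([.592,-.229,-.082])
def plan(p1,R1,n,open_=None,p0=None,R0=None,nd=2):
    s=ctrl.read_state(); p=np.array(s["ee_pos"] if p0 is None else p0); M=np.array(s["tool_rot"] if R0 is None else R0)
    p0=p.copy(); M0=M.copy()
    rv=R.from_matrix(M0.T@R1).as_rotvec(); rows=[]
    for i in range(1,n+1):
        pt=p0+(np.array(p1)-p0)*i/n; Mt=M0@R.from_rotvec(rv*i/n).as_matrix()
        d=np.round(M.T@(pt-p)*100,nd); w=np.round(R.from_matrix(M.T@Mt).as_rotvec(),3)
        p=p+M@d/100; M=M@R.from_rotvec(w).as_matrix(); rows.append([open_ if open_ is not None else round(float(np.clip(s["grip_width"]*100,0,8.5)),1),(d+0.).tolist(),(w+0.).tolist()])
    for i in range(0,n,5): print(str(rows[i:i+5]).replace(" ",""))
    print("end",p,"err",p-np.array(p1)); return p,M
def down(yaw): # tool x down, tool y at yaw
    y=np.array([np.cos(yaw),np.sin(yaw),0]);x=np.array([0,0,-1.]);return np.c_[x,y,np.cross(x,y)]
E
python3 - <<'E'
from h import *
plan([HO[0],HO[1],.23],down(HO[2]),15,8.5)
E
```

```text
[[8.5,[0.01,-3.4,-3.63],[-0.084,0.0,0.0]],[8.5,[0.01,-3.08,-3.9],[-0.083,0.0,0.0]],[8.5,[0.01,-2.74,-4.15],[-0.084,0.0,0.0]],[8.5,[0.01,-2.39,-4.36],[-0.084,0.0,0.0]],[8.5,[0.01,-2.01,-4.54],[-0.084,0.0,0.0]]]
[[8.5,[0.01,-1.63,-4.7],[-0.083,0.0,0.0]],[8.5,[0.01,-1.23,-4.82],[-0.084,-0.001,0.0]],[8.5,[0.0,-0.82,-4.9],[-0.084,0.0,0.001]],[8.5,[0.0,-0.41,-4.96],[-0.084,0.0,0.0]],[8.5,[0.01,0.01,-4.97],[-0.083,0.0,0.0]]]
[[8.5,[0.0,0.42,-4.95],[-0.084,0.0,0.0]],[8.5,[0.0,0.84,-4.9],[-0.084,0.0,0.0]],[8.5,[0.01,1.24,-4.82],[-0.084,0.0,0.0]],[8.5,[0.0,1.65,-4.69],[-0.083,0.0,0.0]],[8.5,[0.01,2.02,-4.54],[-0.084,0.0,0.0]]]
end [0.5336 0.127  0.23  ] err [-0.  0. -0.]
```

Call:
{"method": "drive_tool", "body": {
  "rows": [
    [8.5,[0,-3.4,-3.6],[-0.084,0,0]],
    [8.5,[0,-3.1,-3.9],[-0.084,0,0]],
    [8.5,[0,-2.7,-4.1],[-0.084,0,0]],
    [8.5,[0,-2.4,-4.4],[-0.084,0,0]],
    [8.5,[0,-2.0,-4.5],[-0.084,0,0]]
  ]
}}

```text
time: 0.78
ee_pos: [0.31, -0.3165, 0.2312]
tool_rot: [[0.0, 0.7, -0.714], [0.0, -0.714, -0.7], [-1.0, -0.0, -0.0]]
ft_force: [1.0, -0.1, 1.2]
grip_width: 0.0848
```

Call:
{"method": "drive_tool", "body": {
  "rows": [
    [8.5,[0,-1.6,-4.7],[-0.084,0,0]],
    [8.5,[0,-1.2,-4.8],[-0.084,0,0]],
    [8.5,[0,-0.8,-4.9],[-0.084,0,0]],
    [8.5,[0,-0.4,-5.0],[-0.084,0,0]],
    [8.5,[0,0,-5.0],[-0.084,0,0]]
  ]
}}

```text
time: 1.4
ee_pos: [0.4221, -0.0942, 0.2313]
tool_rot: [[0.0, 0.93, -0.366], [-0.0, -0.366, -0.93], [-1.0, 0.0, 0.0]]
ft_force: [0.5, -1.0, 0.1]
grip_width: 0.0846
```

Call:
{"method": "drive_tool", "body": {
  "rows": [
    [8.5,[0,0.4,-5.0],[-0.084,0,0]],
    [8.5,[0,0.8,-4.9],[-0.084,0,0]],
    [8.5,[0,1.2,-4.8],[-0.084,0,0]],
    [8.5,[0,1.6,-4.7],[-0.084,0,0]],
    [8.5,[0,0,0],[0,0,0]]
  ]
}}

```text
time: 2.02
ee_pos: [0.5102, 0.0854, 0.2307]
tool_rot: [[-0.0, 0.999, -0.038], [0.0, -0.038, -0.999], [-1.0, -0.0, -0.0]]
ft_force: [-0.6, -0.1, -0.7]
grip_width: 0.0848
```

Run:
```python
from h import *
s=ctrl.read_state(); im=eyes.snapshot("wrist"); cv2.imwrite("pics/w1.png",im)
T=wristT(s); c=eyes.calibration("wrist"); print(s["ee_pos"],s["tool_rot"].ravel())
sl=np.array([(-12,12,140),(12,12,140),(12,-12,140),(-12,-12,140),(-40,40,65),(40,40,65),(40,-40,65),(-40,-40,65)])/1e3
print(proj(c,place(HO,sl),T))
```

```text
[0.5102 0.0854 0.2307] [-0.0004  0.9993 -0.0379  0.0004 -0.0379 -0.9993 -1.     -0.0004 -0.0004]
[[298.1955 132.5066]
 [337.4549 129.4598]
 [338.8631 168.4518]
 [300.7053 171.3292]
 [256.8954  92.3045]
 [358.9451  84.1345]
 [360.9445 184.5115]
 [266.0186 191.5752]]
```

View pics/w1.png

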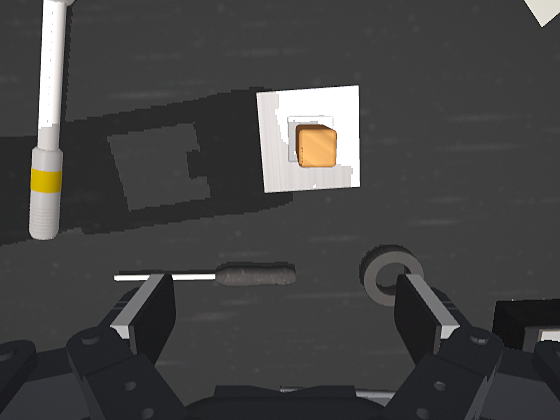

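Run:
```python
import cv2
a=cv2.imread("pics/w1.png")
cv2.imwrite("pics/w1c.png",cv2.resize(a[75:205,245:375],None,fx=4.6,fy=4.6,interpolation=cv2.INTER_CUBIC))
```

```text
(no output)
```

View pics/w1c.png

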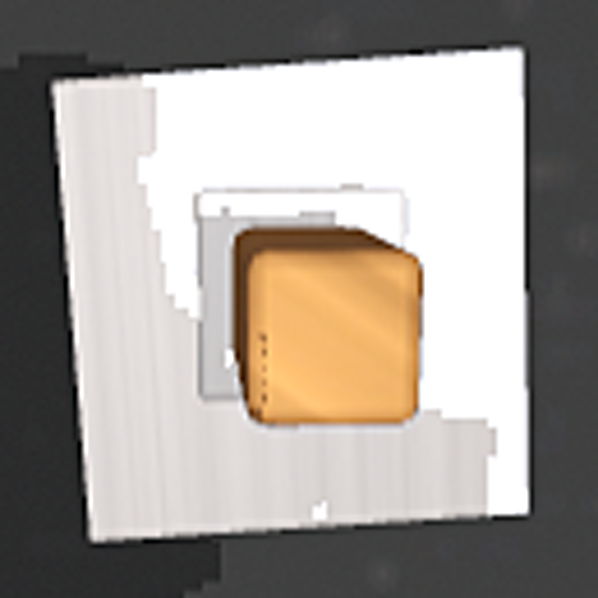

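```bash
cat >> h.py <<'E'
def back(px,c,T,z):
    d=T[:3,:3]@np.array([(px[0]-c["cx"])/c["fx"],(px[1]-c["cy"])/c["fy"],1]); return T[:3,3]+d*(z-T[2,3])/d[2]
E
python3 - <<'E'
from h import *
s=ctrl.read_state();T=wristT(s); c=eyes.calibration("wrist")
h=back((317.2,148.1),c,T,.14);print(h)
q=un([(52,82),(523,47),(530,517),(90,542)],(245,75),4.6)
L=np.array([back(p,c,T,.065) for p in q]);print(L,L.mean(0), np.linalg.norm(np.diff(L,axis=0),axis=1),np.degrees(np.arctan2(*(L[1]-L[0])[1::-1])),np.degrees(np.arctan2(*(L[2]-L[3])[1::-1])))
p,M=plan([h[0],h[1],.23],s["tool_rot"],2,8.5)
plan([h[0],h[1],.088],M,4,8.5,p,M)
E
```

```text
[0.5317 0.127  0.14  ]
[[0.4904 0.1637 0.065 ]
 [0.5706 0.1661 0.065 ]
 [0.5731 0.0846 0.065 ]
 [0.4924 0.0831 0.065 ]] [0.5316 0.1244 0.065 ] [0.0802 0.0816 0.0806] 1.7564791831158795 1.0596392946524469
[[8.5,[0.03,1.03,-2.2],[0.0,0.0,0.0]],[8.5,[0.03,1.04,-2.2],[0.0,0.0,0.0]]]
end [0.5317 0.127  0.23  ] err [ 0.  0. -0.]
[[8.5,[3.55,0.0,0.0],[0.0,0.0,0.0]],[8.5,[3.55,0.01,0.0],[0.0,0.0,0.0]],[8.5,[3.55,0.0,-0.01],[0.0,0.0,0.0]],[8.5,[3.55,0.01,0.0],[0.0,0.0,0.0]]]
end [0.5317 0.127  0.088 ] err [ 0.  0. -0.]
```

Call:
{"method": "drive_tool", "body": {
  "rows": [
    [8.5,[0,1.05,-2.2],[0,0,0]],
    [8.5,[0,1.05,-2.2],[0,0,0]],
    [8.5,[3.5,0,0],[0,0,0]],
    [8.5,[3.5,0,0],[0,0,0]],
    [8.5,[3.5,0,0],[0,0,0]]
  ]
}}

```text
time: 2.7
ee_pos: [0.5328, 0.1266, 0.1253]
tool_rot: [[0.001, 0.999, -0.042], [0.0, -0.042, -0.999], [-1.0, 0.001, -0.0]]
ft_force: [-0.6, 0.3, 0.1]
grip_width: 0.0846
```

Call:
{"method": "drive_tool", "body": {
  "rows": [
    [8.5,[3.7,0,0],[0,0,0]],
    [2.0,[0,0,0],[0,0,0]],
    [2.0,[0,0,0],[0,0,0]],
    [2.0,[0,0,0],[0,0,0]],
    [2.0,[0,0,0],[0,0,0]]
  ],
  "force": 50
}}

```text
time: 3.32
ee_pos: [0.5332, 0.1262, 0.091]
tool_rot: [[0.003, 0.999, -0.042], [0.001, -0.042, -0.999], [-1.0, 0.003, -0.001]]
ft_force: [-0.0, 1.2, 4.8]
grip_width: 0.0238
```

Call:
{"method": "drive_tool", "body": {
  "rows": [
    [2.0,[0,0,0],[0,0,0]],
    [2.0,[0,0,0],[0,0,0]]
  ]
}}

```text
time: 3.58
ee_pos: [0.5333, 0.1262, 0.091]
tool_rot: [[0.003, 0.999, -0.042], [0.001, -0.042, -0.999], [-1.0, 0.003, -0.001]]
ft_force: [-0.5, 0.3, 5.9]
grip_width: 0.0235
```

Call:
{"method": "drive_tool", "body": {
  "rows": [
    [2.0,[-2.5,0,0],[0,0,0]],
    [2.0,[-4,0,0],[0,0,0]],
    [2.0,[-4,0,0],[0,0,0]],
    [2.0,[-4,0,0],[0,0,0]],
    [2.0,[0,0,0],[0,0,0]]
  ]
}}

```text
time: 4.2
ee_pos: [0.5337, 0.1263, 0.2378]
tool_rot: [[0.007, 0.999, -0.042], [0.001, -0.042, -0.999], [-1.0, 0.007, -0.002]]
ft_force: [-0.5, 0.1, -2.1]
grip_width: 0.023
```

Run:
```python
from h import *
s=ctrl.read_state(); im=eyes.snapshot("wrist"); cv2.imwrite("pics/w2.png",im)
im2=eyes.snapshot("side"); cv2.imwrite("pics/s2.png",im2)
a=im[60:320,180:400]; b=im2[100:250,200:330]
cv2.imwrite("pics/w2c.png",cv2.resize(a,None,fx=2.3,fy=2.3,interpolation=cv2.INTER_CUBIC))
cv2.imwrite("pics/s2c.png",cv2.resize(b,None,fx=4,fy=4,interpolation=cv2.INTER_CUBIC))
print(s["ee_pos"],s["ft_force"])
```

```text
[0.5337 0.1263 0.2378] [-0.4646  0.0772 -2.0608]
```

View pics/w2c.png

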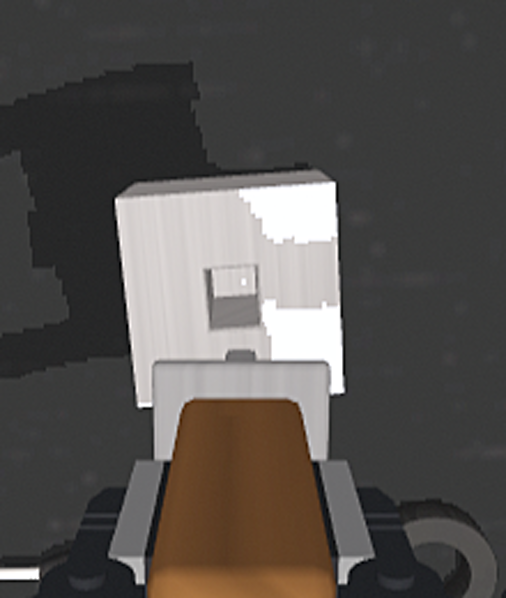

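View pics/s2c.png

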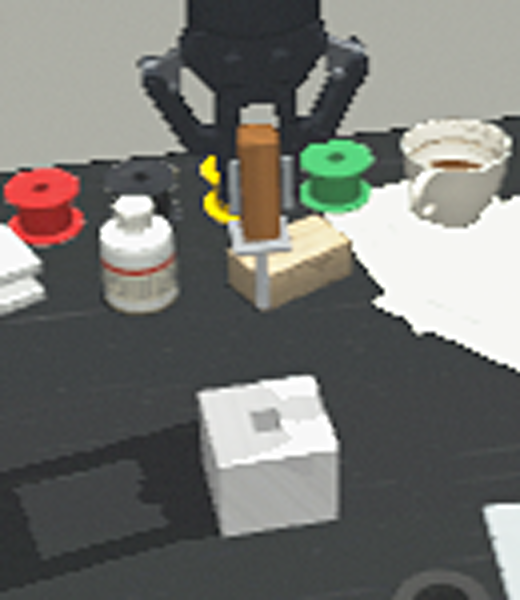

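```bash
cat >> h.py <<'E'
S35,C35=np.sin(np.radians(35)),np.cos(np.radians(35))
def hR(HS,tilt=0):
    # tool orientation for the slot; tilt>0 leans tip up-slope
    a=np.radians(35)+tilt; c,s=np.cos(a),np.sin(a)
    return R.from_euler('z',HS[2]).as_matrix()@np.array([[s,c,0],[0,0,-1],[-c,s,0]])
def hP(HS,u,y,r): # point in (up-slope, shaft, radius) -> world
    L=[u*C35-r*S35,y,.06+u*S35+r*C35]; return place(HS,[L])[0]
def hInv(HS,P):
    d=np.array(P)-[HS[0],HS[1],0]; d=R.from_euler('z',-HS[2]).as_matrix()@d; d[2]-=.06
    return np.array([d[0]*C35+d[2]*S35,d[1],-d[0]*S35+d[2]*C35])
TIP=.076
E
python3 - <<'E'
from h import *
s=ctrl.read_state();T=wristT(s); c=eyes.calibration("wrist")
q=un([(206,268),(258,265),(260,326),(208,328)],(180,60),2.3)
L=np.array([back(p,c,T,.065) for p in q]);print(L,L.mean(0))
plan(hP(HS,0,0,.118+TIP),hR(HS),9,2.0)
E
```

```text
[[0.5198 0.1383 0.065 ]
 [0.5388 0.1386 0.065 ]
 [0.5387 0.1155 0.065 ]
 [0.5193 0.1156 0.065 ]] [0.5292 0.127  0.065 ]
[[2.0,[0.17,-0.4,3.86],[0.004,-0.001,0.068]],[2.0,[0.14,-0.39,3.86],[0.005,-0.002,0.068]],[2.0,[0.13,-0.39,3.87],[0.004,-0.001,0.068]],[2.0,[0.1,-0.37,3.86],[0.004,-0.001,0.068]],[2.0,[0.09,-0.37,3.87],[0.005,-0.002,0.068]]]
[[2.0,[0.06,-0.35,3.87],[0.004,-0.001,0.068]],[2.0,[0.05,-0.34,3.87],[0.004,-0.001,0.068]],[2.0,[0.03,-0.33,3.87],[0.004,-0.002,0.067]],[2.0,[0.01,-0.31,3.87],[0.005,-0.001,0.068]]]
end [ 0.4811 -0.2199  0.2189] err [0. 0. 0.]
```

Call:
{"method": "drive_tool", "body": {
  "rows": [
    [2.0,[0.2,-0.4,3.9],[0.004,-0.001,0.068]],
    [2.0,[0.1,-0.4,3.9],[0.005,-0.001,0.068]],
    [2.0,[0.1,-0.4,3.9],[0.004,-0.001,0.068]],
    [2.0,[0.1,-0.4,3.9],[0.005,-0.001,0.068]],
    [2.0,[0.1,-0.4,3.9],[0.004,-0.002,0.068]]
  ]
}}

```text
time: 4.92
ee_pos: [0.5014, -0.0687, 0.2237]
tool_rot: [[0.331, 0.941, -0.065], [-0.024, -0.06, -0.998], [-0.943, 0.332, 0.002]]
ft_force: [0.4, 0.1, -1.1]
grip_width: 0.0235
```

Call:
{"method": "drive_tool", "body": {
  "rows": [
    [2.0,[0.1,-0.35,3.85],[0.004,-0.001,0.068]],
    [2.0,[0,-0.35,3.85],[0.004,-0.001,0.068]],
    [2.0,[0,-0.3,3.85],[0.005,-0.002,0.068]],
    [2.0,[0,-0.3,3.8],[0.005,-0.001,0.067]],
    [2.0,[0,0,0],[0,0,0]]
  ]
}}

```text
time: 5.55
ee_pos: [0.4785, -0.2208, 0.2166]
tool_rot: [[0.567, 0.819, -0.088], [-0.046, -0.075, -0.996], [-0.823, 0.568, -0.005]]
ft_force: [-0.6, 0.0, -1.7]
grip_width: 0.0236
```

Run:
```python
from h import *
s=ctrl.read_state(); im=eyes.snapshot("wrist"); cv2.imwrite("pics/w3.png",im)
im2=eyes.snapshot("side"); cv2.imwrite("pics/s3.png",im2)
cv2.imwrite("pics/s3c.png",cv2.resize(im2[205:355,235:395],None,fx=4,fy=4,interpolation=cv2.INTER_CUBIC))
print(s["ee_pos"],s["ft_force"],s["joints"],hInv(HS,s["ee_pos"]),np.abs(s["tool_rot"]-hR(HS)).max())
c=eyes.calibration("wrist");T=wristT(s)
print(proj(c,[hP(HS,a,b,.058) for a,b in((-.027,.01),(.027,.01),(.027,-.01),(-.027,-.01))],T))
```

```text
[ 0.4785 -0.2208  0.2166] [-0.6148  0.0236 -1.6585] [-0.6369  0.0502  2.1103  0.6257  0.5378 -1.0192] [-0.0034 -0.0011  0.1936] 0.008151227719719267
[[253.5171 185.7961]
 [324.8308 185.3327]
 [324.2616 210.7774]
 [254.3129 211.195 ]]
```

View pics/w3.png

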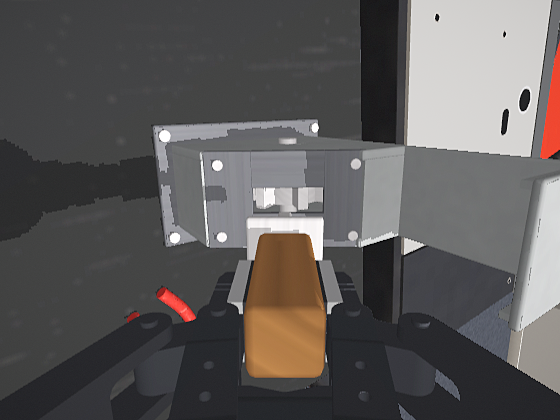

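View pics/s3c.png

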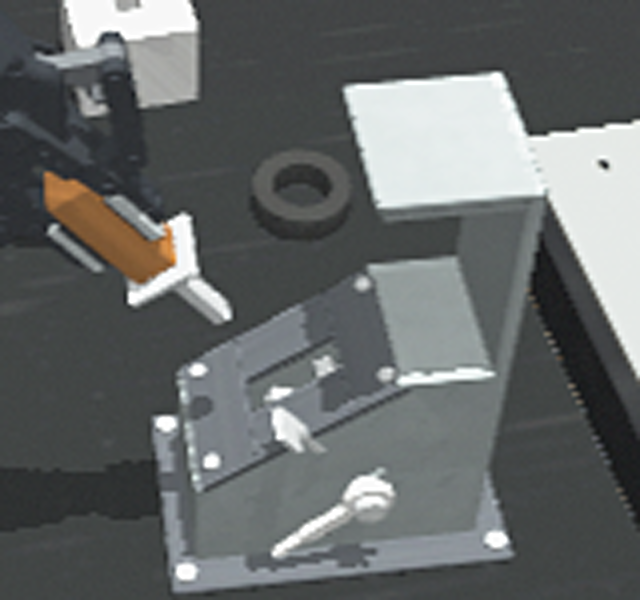

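Run:
```python
from h import *
c=eyes.calibration("wrist");T=c["tool_from_camera"]
pts=np.array([(21,-18,-18),(21,18,-18),(26,-18,-18),(26,18,-18),(-49,-12,-12),(-49,12,-12),(-49,12,12),(21,-12,-12),(21,12,-12)])/1e3
print(np.c_[pts*1e3,proj(c,pts,T)])
a=cv2.imread("pics/w3.png")
cv2.imwrite("pics/w3c.png",cv2.resize(a[140:260,210:370],None,fx=5,fy=5,interpolation=cv2.INTER_CUBIC))
cv2.imwrite("pics/s3d.png",cv2.resize(cv2.imread("pics/s3.png")[280:355,270:370],None,fx=8,fy=8,interpolation=cv2.INTER_CUBIC))
```

```text
[[ 21.     -18.     -18.     243.8979 222.4243]
 [ 21.      18.     -18.     322.5315 222.4195]
 [ 26.     -18.     -18.     245.0022 219.226 ]
 [ 26.      18.     -18.     321.4902 219.2215]
 [-49.     -12.     -12.     240.0188 317.2948]
 [-49.      12.     -12.     324.9835 317.2824]
 [-49.      12.      12.     322.5837 387.9178]
 [ 21.     -12.     -12.     257.268  234.8055]
 [ 21.      12.     -12.     309.1865 234.8017]]
```

View pics/w3c.png

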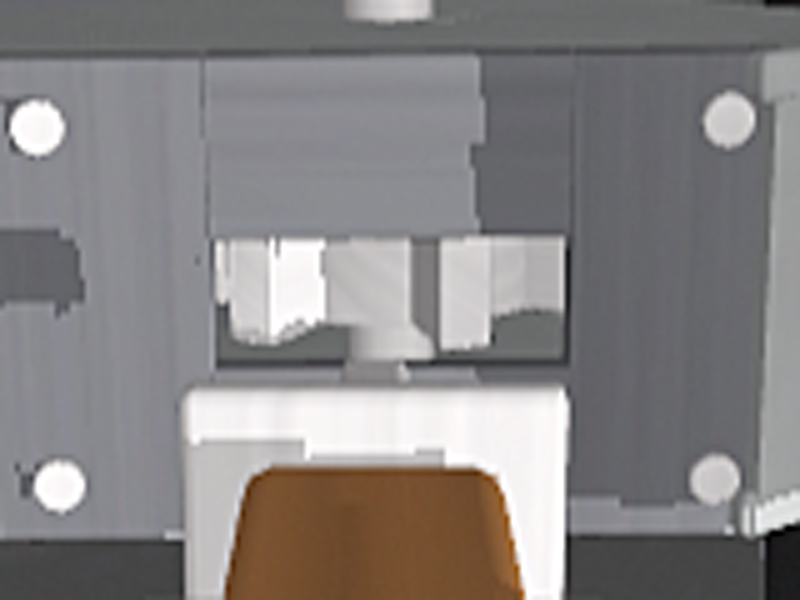

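View pics/s3d.png

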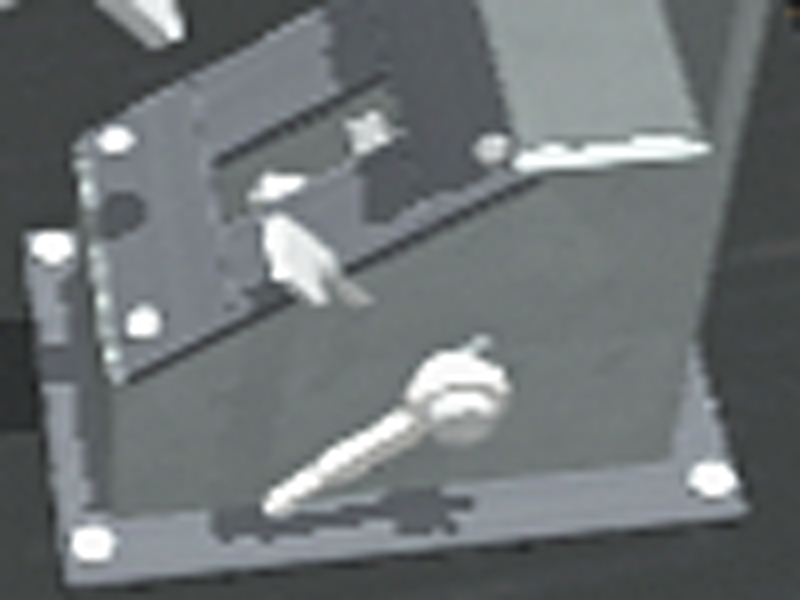

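Run:
```python
from h import *
S=eyes.calibration("side");s=ctrl.read_state();c=eyes.calibration("wrist");T=wristT(s)
tip=un((270,508),(270,280),8);print(tip)
for j in np.arange(-1.75,-1.15,.05):
    print(round(j,2),np.degrees(j).round(1),proj(S,[hP(HS,.062*np.sin(j),-.046,.062*np.cos(j))])[0]-tip,
    [proj(c,[hP(HS,.046*np.sin(j+a)+ (e)*np.cos(j+a),0.011,.046*np.cos(j+a)-e*np.sin(j+a))],T)[0][0].round(1) for a in np.radians([22.5+45,22.5+90]) for e in(-.0045,.0045)])
print(proj(S,[hP(HS,0,-.046,.084),hP(HS,0,-.046,.066),hP(HS,0,-.049,0)]))
```

```text
[303.3125 343.0625]
-1.75 -100.3 [1.7057 0.6048] [np.float64(251.5), np.float64(260.4), np.float64(293.4), np.float64(304.5)]
-1.7 -97.4 [0.7172 0.1295] [np.float64(253.6), np.float64(262.9), np.float64(296.3), np.float64(307.1)]
-1.65 -94.5 [-0.2186 -0.3805] [np.float64(255.8), np.float64(265.5), np.float64(299.2), np.float64(309.8)]
-1.6 -91.7 [-1.0991 -0.9241] [np.float64(258.2), np.float64(268.1), np.float64(302.0), np.float64(312.3)]
-1.55 -88.8 [-1.9221 -1.5004] [np.float64(260.6), np.float64(270.9), np.float64(304.7), np.float64(314.8)]
-1.5 -85.9 [-2.6851 -2.1082] [np.float64(263.1), np.float64(273.7), np.float64(307.4), np.float64(317.1)]
-1.45 -83.1 [-3.3861 -2.7464] [np.float64(265.7), np.float64(276.5), np.float64(310.0), np.float64(319.4)]
-1.4 -80.2 [-4.0229 -3.4135] [np.float64(268.4), np.float64(279.4), np.float64(312.6), np.float64(321.5)]
-1.35 -77.3 [-4.5935 -4.1083] [np.float64(271.2), np.float64(282.3), np.float64(315.0), np.float64(323.5)]
-1.3 -74.5 [-5.0962 -4.8293] [np.float64(274.0), np.float64(285.2), np.float64(317.3), np.float64(325.4)]
-1.25 -71.6 [-5.5291 -5.575 ] [np.float64(276.8), np.float64(288.2), np.float64(319.6), np.float64(327.2)]
-1.2 -68.8 [-5.8908 -6.3437] [np.float64(279.7), np.float64(291.1), np.float64(321.7), np.float64(328.9)]
-1.15 -65.9 [-6.1797 -7.1337] [np.float64(282.6), np.float64(294.0), np.float64(323.7), np.float64(330.4)]
[[304.8564 311.7973]
 [309.9309 315.8352]
 [327.6947 331.0384]]
```

```bash
cat >> h.py <<'E'
OFF=np.array([0,.0007,-.0007])
def go(u,y,r,n,**k): # blade tip centre to (u,y,r) mm in slot frame
    M=hR(HS); return plan(hP(HS,u/1e3,y/1e3,r/1e3+TIP)-M@OFF,M,n,2.0,**k)
def where():
    s=ctrl.read_state(); t=hInv(HS,s["ee_pos"]+s["tool_rot"]@(OFF+[TIP,0,0]))*1e3
    print("t",round(s["time"],2),"blade tip u,y,r mm",t.round(2),"rot err",R.from_matrix(s["tool_rot"].T@hR(HS)).as_rotvec(),"F(u,y,n)",[float(s["ft_force"]@hR(HS)[:,i]) .__round__(2) for i in(1,2,0)],s["grip_width"]); return s
E
python3 - <<'E'
from h import *
where(); go(-4,0,65,2); go(-4,0,35,4)
E
```

```text
t 5.65 blade tip u,y,r mm [ -1.32   1.79 117.88] rot err [-0.0037 -0.0025  0.0049] F(u,y,n) [-0.7, 0.24, -0.05] 0.023367914063391358
[[2.0,[2.64,-0.14,0.09],[-0.002,-0.001,0.002]],[2.0,[2.65,-0.14,0.08],[-0.002,-0.002,0.003]]]
end [ 0.5075 -0.2227  0.1728] err [0. 0. 0.]
[[2.0,[2.07,-0.07,0.05],[-0.001,-0.001,0.001]],[2.0,[2.07,-0.06,0.04],[-0.001,0.0,0.001]],[2.0,[2.08,-0.07,0.04],[-0.001,-0.001,0.002]],[2.0,[2.07,-0.08,0.04],[-0.001,-0.001,0.001]]]
end [ 0.5247 -0.2241  0.1482] err [ 0.  0. -0.]
```

Call:
{"method": "drive_tool", "body": {
  "rows": [
    [2.0,[2.65,-0.14,0.09],[-0.002,-0.001,0.002]],
    [2.0,[2.65,-0.14,0.08],[-0.002,-0.001,0.003]],
    [2.0,[0,0,0],[0,0,0]]
  ]
}}

```text
time: 6.02
ee_pos: [0.5088, -0.221, 0.1724]
tool_rot: [[0.571, 0.817, -0.077], [-0.044, -0.064, -0.997], [-0.819, 0.573, -0.001]]
ft_force: [0.0, 0.8, -1.3]
grip_width: 0.0237
```

Run:
```python
from h import *
s=where()
im=eyes.snapshot("wrist"); cv2.imwrite("pics/w4.png",im[60:340,130:430])
im2=eyes.snapshot("side"); cv2.imwrite("pics/s4c.png",cv2.resize(im2[240:355,265:385],None,fx=5,fy=5,interpolation=cv2.INTER_CUBIC))
im2=eyes.snapshot("top"); cv2.imwrite("pics/t4c.png",cv2.resize(im2[130:240,355:455],None,fx=5,fy=5,interpolation=cv2.INTER_CUBIC))
go(-4,0,35,3)
```

```text
t 6.03 blade tip u,y,r mm [-3.3   2.1  64.04] rot err [ 0.0032 -0.0033  0.0006] F(u,y,n) [-0.76, -0.85, 1.0] 0.023677683696440768
[[2.0,[1.04,-0.1,0.01],[0.001,0.0,-0.001]],[2.0,[1.03,-0.09,0.01],[0.002,0.0,-0.002]],[2.0,[1.04,-0.1,0.01],[0.001,0.0,-0.001]]]
end [ 0.5246 -0.2241  0.1482] err [-0.  0. -0.]
```

View pics/s4c.png

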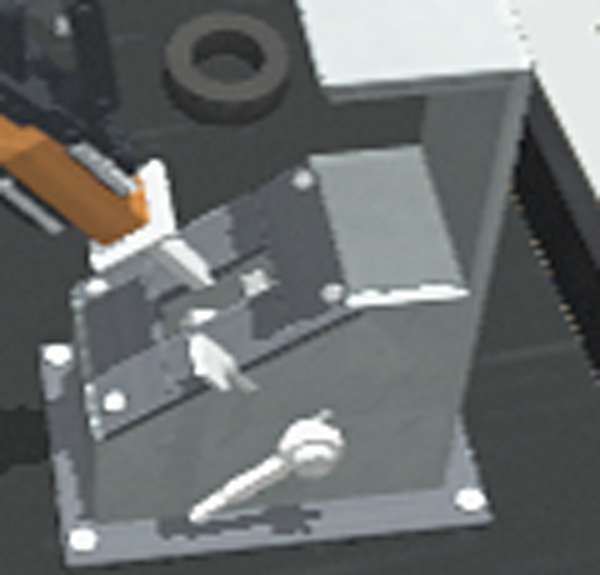

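View pics/t4c.png

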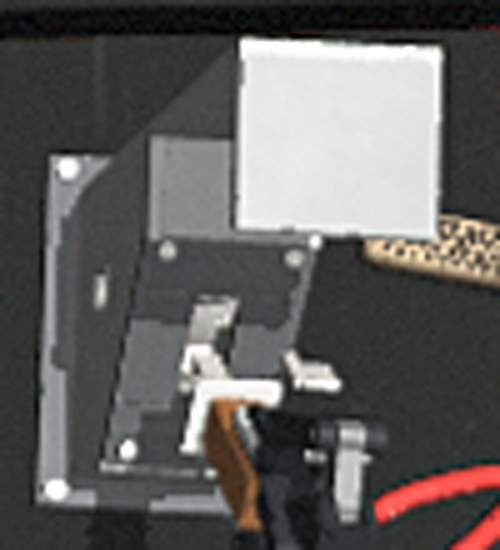

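View pics/w4.png

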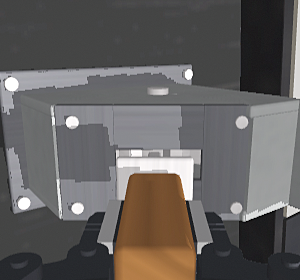

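Run:
```python
from h import *
s=ctrl.read_state()
C=np.array([(TIP,a,b) for a in(-.004,.004) for b in(-.006,.006)])+OFF
P=s["ee_pos"]+C@s["tool_rot"].T
for n,o in(("side",(265,240)),("top",(355,130))):
    print(n,(proj(eyes.calibration(n),P)-o)*5+2)
    print("slot",(proj(eyes.calibration(n),[hP(HS,a,b,.058) for a,b in((-.027,.01),(.027,.01),(.027,-.01),(-.027,-.01))])-o)*5+2)
```

```text
side [[194.3577 276.0014]
 [199.1691 300.305 ]
 [210.9037 267.3345]
 [215.9183 291.6204]]
slot [[158.7893 300.8594]
 [270.1342 243.5529]
 [279.5266 283.9895]
 [165.9081 341.469 ]]
top [[191.0741 369.6381]
 [217.6899 371.1338]
 [194.4294 353.9874]
 [221.168  355.4877]]
slot [[170.1413 403.1208]
 [192.609  297.7219]
 [237.3844 300.3714]
 [213.5681 405.7115]]
```

Run:
```python
from h import *
a=cv2.imread("pics/s4c.png");b=cv2.imread("pics/t4c.png")
A=cv2.resize(a[200:420,120:300],None,fx=2.2,fy=2.2);B=cv2.resize(b[270:430,140:300],None,fx=2.4,fy=2.4)
h=np.zeros((max(A.shape[0],B.shape[0]),A.shape[1]+B.shape[1],3),np.uint8);h[:A.shape[0],:A.shape[1]]=A;h[:B.shape[0],A.shape[1]:]=B
cv2.imwrite("pics/st4.png",h);print(A.shape,B.shape)
```

```text
(484, 396, 3) (384, 384, 3)
```

View pics/st4.png

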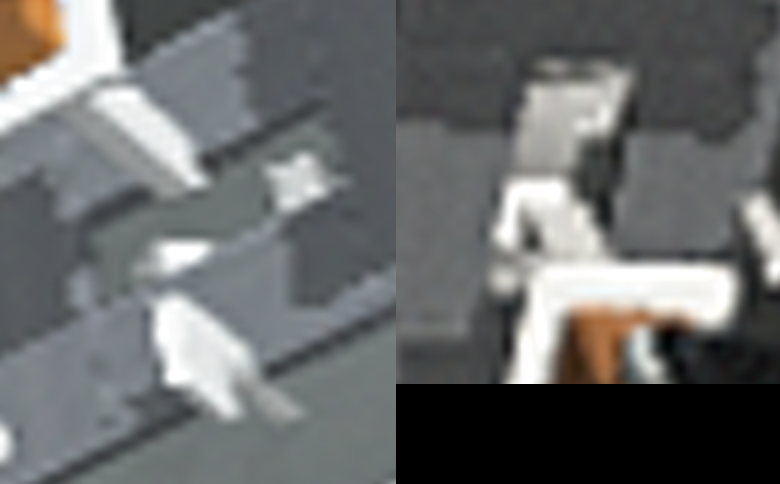

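Run:
```python
from h import *
im=cv2.imread("pics/w3.png")
cv2.imwrite("pics/w3h.png",cv2.resize(im[205:385,225:345],None,fx=3.3,fy=3.3,interpolation=cv2.INTER_CUBIC))
im=cv2.imread("pics/w2.png")
cv2.imwrite("pics/w2h.png",cv2.resize(im[205:385,225:345],None,fx=3.3,fy=3.3,interpolation=cv2.INTER_CUBIC))
```

```text
(no output)
```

View pics/w3h.png

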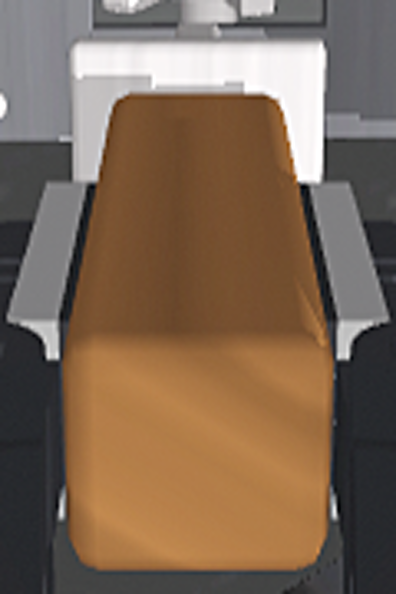

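View pics/w2h.png

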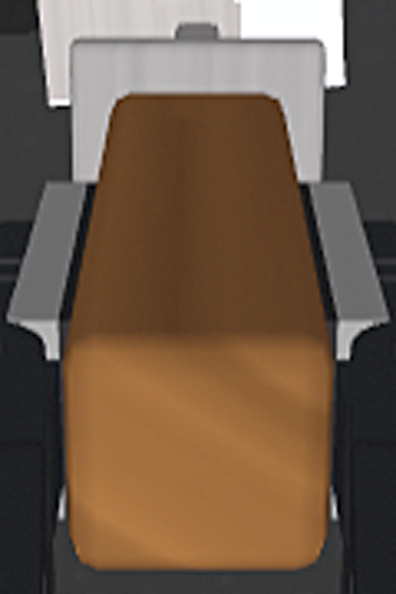

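Run:
```python
from h import *
c=eyes.calibration("wrist");T=c["tool_from_camera"]
o=un([(70,40),(326,40),(62,335),(333,335),(64,571),(329,571),(176,22),(218,22)],(225,205),3.3)
# spoon local (x along tool y, y along tool -z.. , from tip back): give as tool coords with tip at TIP
L=np.array([(50,-18,-18),(50,18,-18),(125,-12,-12),(125,12,-12),(125,-12,12),(125,12,12),(0,-4,-6),(0,4,-6)])/1e3
def P(q):
    X=np.c_[-L[:,0],L[:,1],L[:,2]]; return X@R.from_rotvec([q[5],q[3],q[4]]).as_matrix().T+[q[0],q[1],q[2]]
for fix in(0,1):
    r=least_squares(lambda q:np.r_[(proj(c,P(q),T)-o).ravel(),fix*1e4*q[3]],[.076,0,0,0,0,0]);print(r.x,"\n",r.fun[:16].reshape(-1,2))
```

```text
[ 0.0782  0.0006 -0.0005 -0.0126  0.0003  0.0024] 
 [[ 0.8169 -1.3062]
 [-1.1253 -1.1311]
 [-0.7949  0.3483]
 [ 0.7344  0.5271]
 [ 0.7478 -0.2354]
 [-0.5824 -0.0775]
 [-0.0614  0.9354]
 [ 0.2544  0.9656]]
[ 0.0795  0.0006 -0.0009 -0.      0.0003  0.0024] 
 [[ 1.0614 -1.6538]
 [-1.3688 -1.4788]
 [-0.2251  1.5821]
 [ 0.1628  1.7588]
 [ 1.3556 -0.6643]
 [-1.1893 -0.5087]
 [-0.0285 -0.3683]
 [ 0.2232 -0.338 ]]
```

```bash
sed -i 's/^TIP=.*/TIP=.078/' h.py
python3 - <<'E'
from h import *
where(); go(-4,-1,64,1)
E
```

```text
t 6.17 blade tip u,y,r mm [-0.9   0.35 64.1 ] rot err [ 0.0038  0.0001 -0.0043] F(u,y,n) [-0.01, -0.9, 0.75] 0.02354889840138394
[[2.0,[0.01,-0.28,0.13],[0.004,0.0,-0.004]]]
end [ 0.5068 -0.2237  0.1736] err [-0.  0. -0.]
```

Call:
{"method": "drive_tool", "body": {
  "rows": [
    [2.0,[0,-0.28,0.13],[0.004,0,-0.004]],
    [2.0,[0,0,0],[0,0,0]],
    [2.0,[0,0,0],[0,0,0]]
  ]
}}

```text
time: 6.55
ee_pos: [0.5064, -0.2246, 0.1734]
tool_rot: [[0.572, 0.816, -0.084], [-0.048, -0.069, -0.996], [-0.819, 0.574, 0.0]]
ft_force: [0.3, 0.4, -1.4]
grip_width: 0.0237
```

Run:
```python
from h import *
for k in range(4):
    s=where(); im=eyes.snapshot(["side","top","wrist","side"][k]); cv2.imwrite(f"pics/k5_{k}.png",im)
where()
```

```text
t 6.55 blade tip u,y,r mm [-4.39 -2.02 64.07] rot err [-0.0017  0.0013 -0.0004] F(u,y,n) [-0.59, -0.45, 1.29] 0.02374764692093246
t 6.6 blade tip u,y,r mm [-4.45 -2.02 63.98] rot err [-0.0018  0.0012 -0.0003] F(u,y,n) [-0.87, 0.68, 0.77] 0.02341830294178498
t 6.65 blade tip u,y,r mm [-4.5  -1.94 63.88] rot err [-0.0018  0.0011 -0.0001] F(u,y,n) [-1.01, 0.11, 0.55] 0.023347925218701774
t 6.7 blade tip u,y,r mm [-4.54 -1.95 63.82] rot err [-0.0017  0.001  -0.    ] F(u,y,n) [-1.27, -0.13, 1.08] 0.023486526805629782
t 6.75 blade tip u,y,r mm [-4.58 -1.88 63.74] rot err [-0.0017  0.0009  0.0001] F(u,y,n) [-0.11, 0.1, 0.95] 0.023636044910792808
```

Run:
```python
from h import *
a=cv2.imread("pics/k5_3.png")[275:325,285:325];b=cv2.imread("pics/k5_1.png")[180:220,380:415]
A=cv2.resize(a,None,fx=10,fy=10,interpolation=cv2.INTER_CUBIC);B=cv2.resize(b,None,fx=10,fy=10,interpolation=cv2.INTER_CUBIC)
h=np.zeros((500,750,3),np.uint8);h[:500,:400]=A;h[:400,400:]=B
cv2.imwrite("pics/st5.png",h)
s=ctrl.read_state()
C=np.array([(TIP,a,b) for a in(-.004,.004) for b in(-.006,.006)])+OFF
P=s["ee_pos"]+C@s["tool_rot"].T
for n,o,e in(("side",(285,275),0),("top",(380,180),400)):
    print(n,((proj(eyes.calibration(n),P)-o)*10+[4.5+e,4.5]).round())
    print("slot",((proj(eyes.calibration(n),[hP(HS,a,b,.058) for a,b in((-.027,.01),(.027,.01),(.027,-.01),(-.027,-.01))])-o)*10+[4.5+e,4.5]).round())
```

```text
side [[182. 224.]
 [191. 273.]
 [215. 207.]
 [225. 256.]]
slot [[118. 252.]
 [341. 138.]
 [360. 218.]
 [132. 333.]]
top [[537. 250.]
 [590. 253.]
 [544. 218.]
 [597. 222.]]
slot [[491. 307.]
 [536.  96.]
 [625. 101.]
 [578. 312.]]
```

View pics/st5.png

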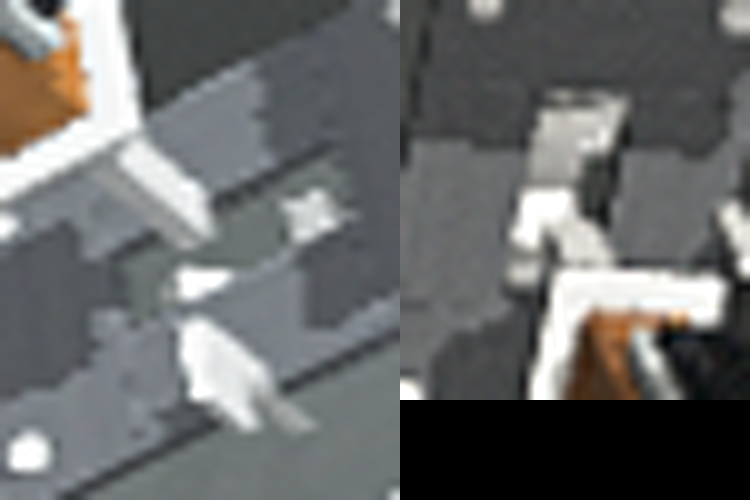

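Run:
```python
from h import *
a=cv2.imread("pics/k5_2.png")
cv2.imwrite("pics/k5w.png",cv2.resize(a[160:260,225:345],None,fx=6,fy=6,interpolation=cv2.INTER_CUBIC))
s=ctrl.read_state();c=eyes.calibration("wrist");T=wristT(s)
f=lambda q:((q-[225,160])*6+2.5).round()
print("slot",f(proj(c,[hP(HS,a,b,.058) for a,b in((-.027,.01),(.027,.01),(.027,-.01),(-.027,-.01))],T)))
print("cover corners/tooth",f(proj(c,[hP(HS,0,b,.058) for b in (.05,.01,-.01,-.05)],T)))
```

```text
slot [[144. 245.]
 [664. 244.]
 [658. 427.]
 [150. 428.]]
cover corners/tooth [[ 406. -148.]
 [ 404.  245.]
 [ 404.  427.]
 [ 402.  768.]]
```

View pics/k5w.png

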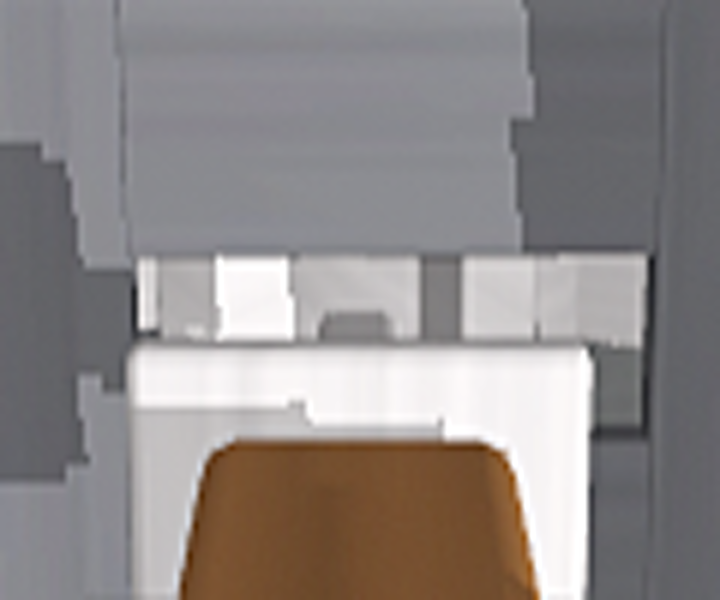

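Run:
```python
from h import *
s=ctrl.read_state();c=eyes.calibration("wrist");T=wristT(s)
f=lambda q:((q-[225,160])*6+2.5).round(1)
for r in(.061,.064,.067): print(r,f(proj(c,[hP(HS,-.0045+a,b,r) for b in(.000,.002,.004,.006,.008) for a in(-.004,.004)],T)).tolist())
```

```text
0.061 [[322.6, 345.5], [399.7, 345.4], [322.4, 327.0], [399.7, 326.9], [322.3, 308.4], [399.8, 308.3], [322.2, 289.8], [399.8, 289.6], [322.1, 271.0], [399.9, 270.9]]
0.064 [[322.1, 354.0], [400.2, 353.8], [322.0, 335.3], [400.2, 335.1], [321.9, 316.5], [400.3, 316.3], [321.7, 297.6], [400.4, 297.4], [321.6, 278.6], [400.4, 278.5]]
0.067 [[321.6, 362.6], [400.7, 362.5], [321.5, 343.7], [400.8, 343.6], [321.4, 324.7], [400.8, 324.6], [321.3, 305.6], [400.9, 305.4], [321.1, 286.4], [401.0, 286.2]]
```

```bash
sed -i 's/^OFF=.*/OFF=np.array([0,.0012,-.0019])/' h.py
python3 - <<'E'
from h import *
where(); go(-4,-.5,36,3)
E
```

```text
t 6.75 blade tip u,y,r mm [-4.07 -0.68 63.74] rot err [-0.0017  0.0009  0.0001] F(u,y,n) [-0.11, 0.1, 0.95] 0.023636044910792808
[[2.0,[0.92,0.0,0.0],[-0.001,0.0,0.0]],[2.0,[0.93,0.0,-0.01],[0.0,0.001,0.0]],[2.0,[0.92,0.01,0.0],[-0.001,0.0,0.0]]]
end [ 0.5224 -0.2257  0.1505] err [-0.     -0.      0.0001]
```

Call:
{"method": "drive_tool", "body": {
  "rows": [
    [2.0,[0.9,0,0],[0,0,0]],
    [2.0,[0.9,0,0],[0,0,0]],
    [2.0,[0.5,0,0],[0,0,0]],
    [2.0,[0,0,0],[0,0,0]]
  ]
}}

```text
time: 7.25
ee_pos: [0.5197, -0.2253, 0.1534]
tool_rot: [[0.571, 0.817, -0.083], [-0.047, -0.069, -0.997], [-0.82, 0.572, -0.001]]
ft_force: [-0.7, -0.6, -0.8]
grip_width: 0.0233
```

Run:
```python
from h import *
where(); go(-4,-.5,36,1)
im2=eyes.snapshot("side"); cv2.imwrite("pics/s6c.png",cv2.resize(im2[240:355,265:385],None,fx=5,fy=5,interpolation=cv2.INTER_CUBIC))
```

```text
t 7.25 blade tip u,y,r mm [-4.63 -0.37 39.98] rot err [-0.0019  0.0001  0.0014] F(u,y,n) [-1.03, 0.68, 0.26] 0.023306016206768466
[[2.0,[0.4,0.05,0.01],[-0.002,0.0,0.001]]]
end [ 0.5224 -0.2256  0.1504] err [-0.  0. -0.]
```

View pics/s6c.png

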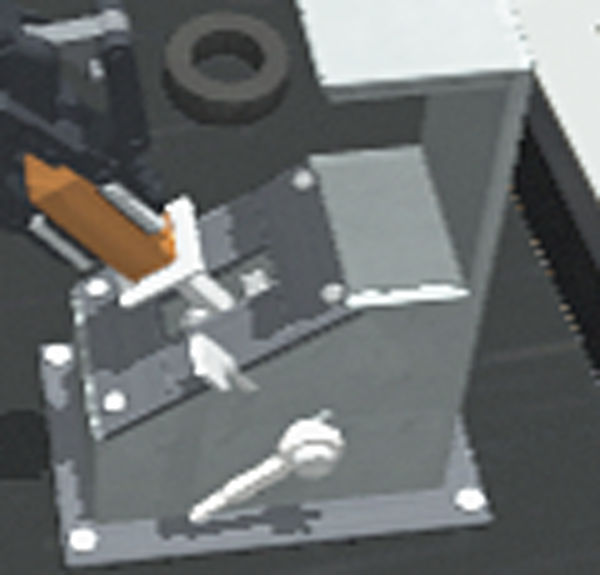

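Call:
{"method": "drive_tool", "body": {
  "rows": [
    [2.0,[0.4,0,0],[-0.002,0,0]],
    [2.0,[0,0.5,0],[0,0,0]],
    [2.0,[0,0.5,0],[0,0,0]],
    [2.0,[0,0.5,0],[0,0,0]],
    [2.0,[0,0.5,0],[0,0,0]]
  ]
}}

```text
time: 7.92
ee_pos: [0.5384, -0.2269, 0.1625]
tool_rot: [[0.571, 0.817, -0.082], [-0.047, -0.067, -0.997], [-0.819, 0.573, 0.001]]
ft_force: [-1.2, 0.1, -1.9]
grip_width: 0.0235
```

Run:
```python
from h import *
where(); go(15.5,-.5,36,1)
im2=eyes.snapshot("side"); cv2.imwrite("pics/s7c.png",cv2.resize(im2[240:355,265:385],None,fx=5,fy=5,interpolation=cv2.INTER_CUBIC))
where()
```

```text
t 7.92 blade tip u,y,r mm [15.99 -0.42 36.69] rot err [0.0005 0.0005 0.0005] F(u,y,n) [-2.09, 0.01, 0.8] 0.023499749745064268
[[2.0,[0.07,-0.05,0.01],[0.0,0.0,0.001]]]
end [ 0.5383 -0.227   0.1616] err [0. 0. 0.]
t 7.97 blade tip u,y,r mm [17.19 -0.76 36.82] rot err [ 0.0007  0.0011 -0.001 ] F(u,y,n) [-0.12, -0.5, 0.52] 0.02355098229960134
```

View pics/s7c.png

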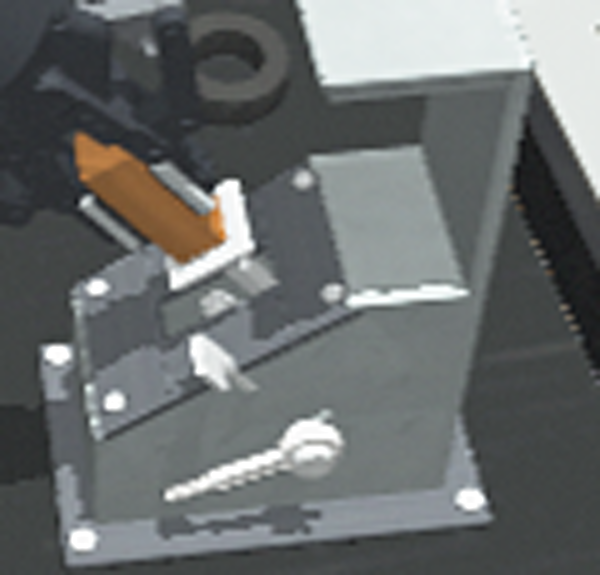

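```bash
cat >> h.py <<'E'
def ptr(tip,cam="side",T=None):
    c=eyes.calibration(cam)
    # relative to the start: use hub-axis projection; fit j on tip pixel
    f=lambda j:(proj(c,[hP(HS,.062*np.sin(j),-.046,.062*np.cos(j))],T)[0]-tip)
    js=np.linspace(-1.9,.4,461);e=[np.linalg.norm(f(j)) for j in js];k=int(np.argmin(e));print("j deg",np.degrees(js[k]).round(1),"res",f(js[k]))
E
python3 - <<'E'
from h import *
ptr(un((168,495),(265,240),5)); ptr(un((196,518),(265,240),5))
where()
E
```

```text
j deg -75.3 res [ 0.1599 -0.1479]
j deg -96.8 res [ 0.0382 -0.1072]
t 7.97 blade tip u,y,r mm [17.19 -0.76 36.82] rot err [ 0.0007  0.0011 -0.001 ] F(u,y,n) [-0.12, -0.5, 0.52] 0.02355098229960134
```

Call:
{"method": "drive_tool", "body": {
  "rows": [
    [2.0,[0,-0.3,0],[0,0,0]],
    [2.0,[-1.6,0,0],[0,0,0]],
    [2.0,[0,-1.0,0],[0,0,0]],
    [2.0,[0,-1.1,0],[0,0,0]],
    [2.0,[0,-1.0,0],[0,0,0]]
  ]
}}

```text
time: 8.6
ee_pos: [0.5011, -0.2242, 0.1561]
tool_rot: [[0.572, 0.816, -0.083], [-0.049, -0.067, -0.997], [-0.819, 0.574, 0.001]]
ft_force: [-0.3, 0.1, -1.5]
grip_width: 0.0234
```

Call:
{"method": "drive_tool", "body": {
  "rows": [
    [2.0,[0,0,0],[0,0,0]],
    [2.0,[0,0,0],[0,0,0]]
  ]
}}

```text
time: 8.85
ee_pos: [0.5018, -0.2244, 0.1565]
tool_rot: [[0.572, 0.816, -0.082], [-0.049, -0.067, -0.997], [-0.819, 0.574, 0.001]]
ft_force: [0.4, -0.2, -1.0]
grip_width: 0.0237
```

Run:
```python
from h import *
where(); go(-18,-.5,36,2)
im2=eyes.snapshot("side"); cv2.imwrite("pics/s8c.png",cv2.resize(im2[240:355,265:385],None,fx=5,fy=5,interpolation=cv2.INTER_CUBIC))
im2=eyes.snapshot("wrist"); cv2.imwrite("pics/w8.png",cv2.resize(im2[140:260,210:370],None,fx=5,fy=5,interpolation=cv2.INTER_CUBIC))
```

```text
t 8.85 blade tip u,y,r mm [-17.3   -1.01  52.81] rot err [ 0.0004  0.0015 -0.0008] F(u,y,n) [-0.22, 0.19, 1.1] 0.023700755037662006
[[2.0,[0.84,-0.03,-0.02],[0.0,0.001,0.0]],[2.0,[0.84,-0.03,-0.02],[0.0,0.001,-0.001]]]
end [ 0.511  -0.2248  0.1424] err [ 0. -0.  0.]
```

View pics/s8c.png

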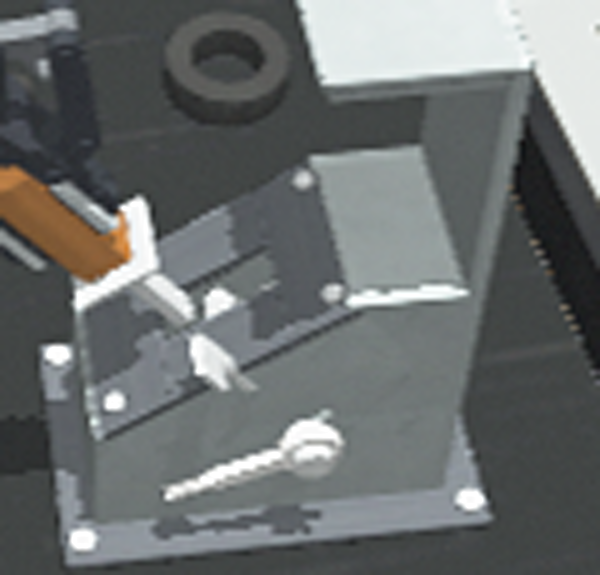

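View pics/w8.png

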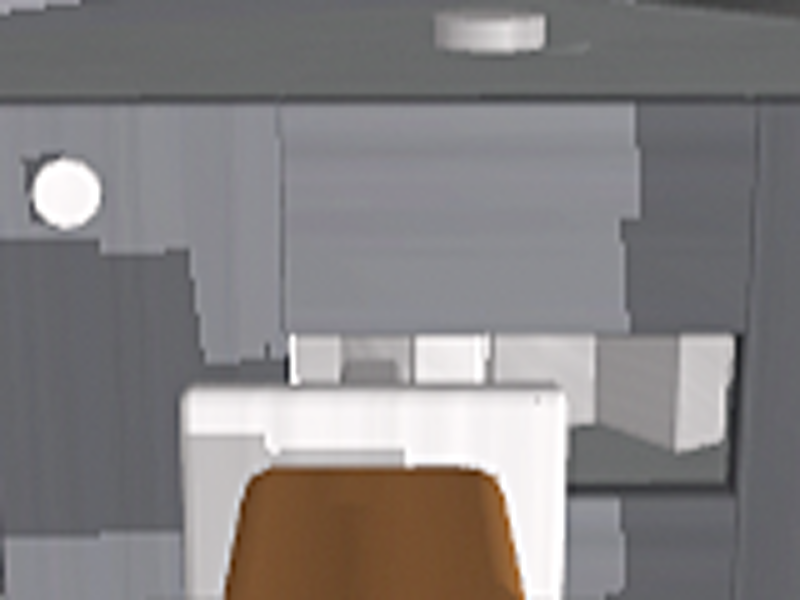

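Call:
{"method": "drive_tool", "body": {
  "rows": [
    [2.0,[0,-0.2,0],[0,0.001,0]],
    [2.0,[0.5,0,0],[0,0.001,0]],
    [2.0,[0.6,0,0],[0,0,0]],
    [2.0,[0.5,0,0],[0,0,0]],
    [2.0,[0,0,0],[0,0,0]]
  ]
}}

```text
time: 9.57
ee_pos: [0.5089, -0.2245, 0.1411]
tool_rot: [[0.571, 0.817, -0.081], [-0.045, -0.067, -0.997], [-0.82, 0.573, -0.001]]
ft_force: [-0.2, -0.7, -1.1]
grip_width: 0.0235
```

Run:
```python
from h import *
where(); go(15.5,-.5,36,7)
```

```text
t 9.57 blade tip u,y,r mm [-20.51  -0.24  36.12] rot err [ 0.0001 -0.0018  0.0011] F(u,y,n) [-0.75, 0.72, 0.82] 0.023515110532259312
[[2.0,[0.0,0.51,0.0],[0.0,0.0,0.0]],[2.0,[0.0,0.52,0.0],[0.0,-0.001,0.0]],[2.0,[0.0,0.51,0.01],[0.0,0.0,0.0]],[2.0,[0.0,0.51,0.0],[0.0,0.0,0.001]],[2.0,[0.01,0.52,0.0],[0.0,0.0,0.0]]]
[[2.0,[0.0,0.51,0.0],[0.0,-0.001,0.0]],[2.0,[0.0,0.51,0.0],[0.0,0.0,0.0]]]
end [ 0.5383 -0.227   0.1616] err [-0.  0. -0.]
```

Call:
{"method": "drive_tool", "body": {
  "rows": [
    [2.0,[0,0.5,0],[0,0,0]],
    [2.0,[0,0.5,0],[0,0,0]],
    [2.0,[0,0.5,0],[0,0,0]],
    [2.0,[0,0.5,0],[0,0,0]],
    [2.0,[0,0.5,0],[0,0,0]]
  ]
}}

```text
time: 10.2
ee_pos: [0.5294, -0.2262, 0.1561]
tool_rot: [[0.571, 0.817, -0.081], [-0.045, -0.067, -0.997], [-0.819, 0.573, -0.001]]
ft_force: [-1.0, -0.1, -3.0]
grip_width: 0.0236
```

Call:
{"method": "drive_tool", "body": {
  "rows": [
    [2.0,[0,0.5,0],[0,-0.001,0]],
    [2.0,[0,0.5,0],[0,0,0]],
    [2.0,[0,0,0],[0,0,0]],
    [2.0,[0,0,0],[0,0,0]]
  ]
}}

```text
time: 10.7
ee_pos: [0.5379, -0.2273, 0.1623]
tool_rot: [[0.572, 0.816, -0.082], [-0.048, -0.067, -0.997], [-0.819, 0.574, 0.001]]
ft_force: [-0.5, 0.4, -0.8]
grip_width: 0.0235
```

Run:
```python
from h import *
where()
im2=eyes.snapshot("side"); cv2.imwrite("pics/s9c.png",cv2.resize(im2[240:355,265:385],None,fx=5,fy=5,interpolation=cv2.INTER_CUBIC))
```

```text
t 10.7 blade tip u,y,r mm [15.69 -0.84 36.83] rot err [ 0.0003  0.0005 -0.0011] F(u,y,n) [-0.94, -0.32, 0.36] 0.023532232489577233
```

View pics/s9c.png

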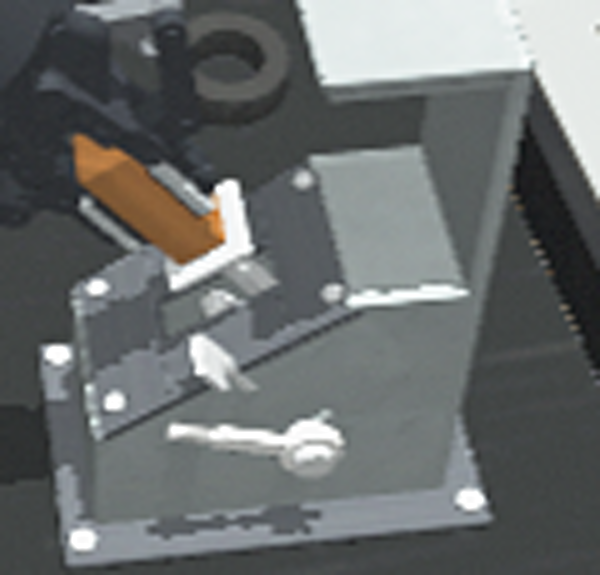

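Run:
```python
from h import *
ptr(un((170,431),(265,240),5))
```

```text
j deg -33.8 res [0.5107 0.4136]
```

Call:
{"method": "drive_tool", "body": {
  "rows": [
    [2.0,[0,-0.3,0],[0,0,0]],
    [2.0,[-1.6,0,0],[0,0,0]],
    [2.0,[0,-1.1,0],[0,0,0]],
    [2.0,[0,-1.1,0],[0,0,0]],
    [2.0,[0,-1.0,0],[0,0,0]]
  ]
}}

```text
time: 11.38
ee_pos: [0.4992, -0.2239, 0.1546]
tool_rot: [[0.572, 0.816, -0.082], [-0.047, -0.067, -0.997], [-0.819, 0.573, 0.0]]
ft_force: [0.6, -0.3, -1.3]
grip_width: 0.0234
```

Call:
{"method": "drive_tool", "body": {
  "rows": [
    [2.0,[0,0,0],[0,0,0]],
    [2.0,[0,0,0],[0,0,0]]
  ]
}}

```text
time: 11.62
ee_pos: [0.5001, -0.2242, 0.1552]
tool_rot: [[0.572, 0.816, -0.082], [-0.047, -0.067, -0.997], [-0.819, 0.574, 0.001]]
ft_force: [1.1, -0.7, -1.6]
grip_width: 0.0235
```

Run:
```python
from h import *
where(); go(-19.5,-.5,36,2)
im2=eyes.snapshot("wrist"); cv2.imwrite("pics/w10.png",cv2.resize(im2[140:260,210:370],None,fx=5,fy=5,interpolation=cv2.INTER_CUBIC))
```

```text
t 11.62 blade tip u,y,r mm [-19.53  -0.84  52.76] rot err [ 0.0004  0.0003 -0.0005] F(u,y,n) [0.06, 0.62, 2.01] 0.023507963439449185
[[2.0,[0.84,0.0,-0.02],[0.0,0.0,0.0]],[2.0,[0.84,0.01,-0.01],[0.0,0.0,-0.001]]]
end [ 0.5098 -0.2247  0.1415] err [ 0.0001 -0.     -0.    ]
```

View pics/w10.png

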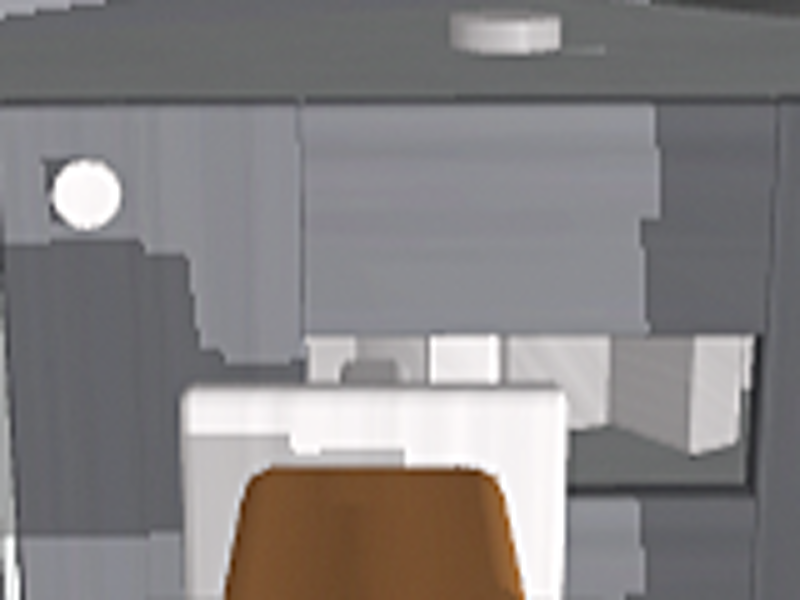

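Call:
{"method": "drive_tool", "body": {
  "rows": [
    [2.0,[0.6,0,0],[0,0,0]],
    [2.0,[0.6,0,0],[0,0,0]],
    [2.0,[0.4,0,0],[0,0,0]],
    [2.0,[0,0,0],[0,0,0]],
    [2.0,[0,0.4,0],[0,0,0]]
  ]
}}

```text
time: 12.3
ee_pos: [0.512, -0.2247, 0.1438]
tool_rot: [[0.571, 0.817, -0.082], [-0.046, -0.067, -0.997], [-0.82, 0.573, -0.0]]
ft_force: [-1.7, -0.2, -1.6]
grip_width: 0.0236
```

Call:
{"method": "drive_tool", "body": {
  "rows": [
    [2.0,[0,0.5,0],[0,0,0]],
    [2.0,[0,0.5,0],[0,0,0]],
    [2.0,[0,0.5,0],[0,0,0]],
    [2.0,[0,0.4,0],[0,0,0]],
    [2.0,[0,0,0],[0,0,0]]
  ]
}}

```text
time: 12.92
ee_pos: [0.5282, -0.2263, 0.1554]
tool_rot: [[0.572, 0.816, -0.081], [-0.047, -0.066, -0.997], [-0.819, 0.574, 0.0]]
ft_force: [-1.6, 0.7, -1.5]
grip_width: 0.0231
```

Call:
{"method": "drive_tool", "body": {
  "rows": [
    [2.0,[0,0,0],[0,0,0]],
    [2.0,[0,0,0],[0,0,0]]
  ]
}}

```text
time: 13.18
ee_pos: [0.5279, -0.2264, 0.1552]
tool_rot: [[0.572, 0.816, -0.082], [-0.047, -0.067, -0.997], [-0.819, 0.574, 0.0]]
ft_force: [-0.6, -0.1, -1.2]
grip_width: 0.0238
```

Run:
```python
from h import *
where()
im2=eyes.snapshot("side"); cv2.imwrite("pics/s11.png",im2); cv2.imwrite("pics/s11c.png",cv2.resize(im2[280:355,280:355],None,fx=8,fy=8,interpolation=cv2.INTER_CUBIC))
im2=eyes.snapshot("wrist"); cv2.imwrite("pics/w11.png",im2)
```

```text
t 13.18 blade tip u,y,r mm [ 3.32 -0.77 36.77] rot err [ 0.0003  0.0003 -0.0005] F(u,y,n) [-1.19, 0.13, 0.65] 0.023755802759418812
```

View pics/s11c.png

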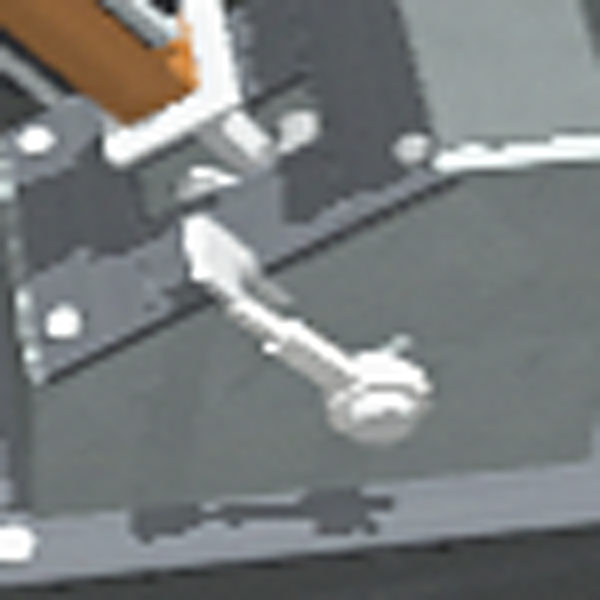

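View pics/w11.png

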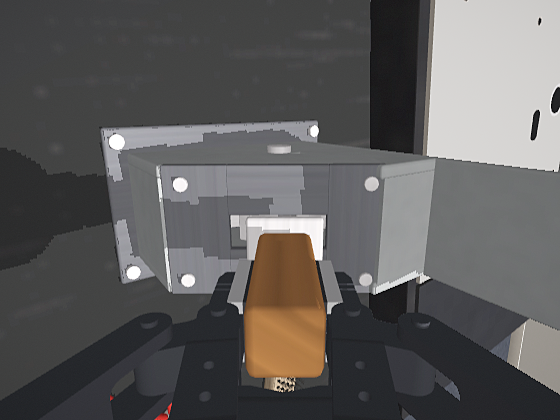

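Call:
{"method": "drive_tool", "body": {
  "rows": [
    [2.0,[0,0.15,0],[0,0,0]],
    [2.0,[0,0,0],[0,0,0]],
    [2.0,[0,0,0],[0,0,0]]
  ]
}}

```text
time: 13.65
ee_pos: [0.5287, -0.2262, 0.1556]
tool_rot: [[0.571, 0.817, -0.081], [-0.047, -0.067, -0.997], [-0.819, 0.573, -0.0]]
ft_force: [-0.4, 0.4, -1.9]
grip_width: 0.0234
```

Run:
```python
from h import *
where()
p,M=go(2,-.5,36.8,1)
p,M=go(2,-.5,100,3,p0=p,R0=M)
go(2,-80,100,3,p0=p,R0=M)
```

```text
t 13.65 blade tip u,y,r mm [ 4.15 -0.46 36.63] rot err [ 0.0004 -0.0003  0.0005] F(u,y,n) [-1.38, -0.34, 1.31] 0.023427648417839852
[[2.0,[-0.02,-0.22,0.0],[0.0,0.0,0.001]]]
end [ 0.5268 -0.226   0.1545] err [-0.  0.  0.]
[[2.0,[-2.11,0.0,0.0],[0.0,0.0,0.0]],[2.0,[-2.1,0.0,0.0],[0.0,0.0,0.0]],[2.0,[-2.11,0.0,0.0],[0.0,0.0,0.0]]]
end [ 0.4907 -0.2231  0.2063] err [-0.0001 -0.     -0.    ]
[[2.0,[0.0,0.0,2.65],[0.0,0.0,0.0]],[2.0,[0.0,0.0,2.65],[0.0,0.0,0.0]],[2.0,[0.0,0.0,2.65],[0.0,0.0,0.0]]]
end [ 0.4842 -0.3023  0.2063] err [-0. -0. -0.]
```

Call:
{"method": "drive_tool", "body": {
  "rows": [
    [2.0,[0,-0.3,0],[0,0,0]],
    [2.0,[-2.1,0,0],[0,0,0]],
    [2.0,[-2.2,0,0],[0,0,0]],
    [2.0,[-2.4,0,0],[0,0,0]],
    [2.0,[0,0,2.5],[0,0,0]]
  ]
}}

```text
time: 14.28
ee_pos: [0.4859, -0.2472, 0.2108]
tool_rot: [[0.574, 0.815, -0.079], [-0.047, -0.064, -0.997], [-0.818, 0.576, 0.002]]
ft_force: [0.8, 0.5, -1.0]
grip_width: 0.0236
```

Call:
{"method": "drive_tool", "body": {
  "rows": [
    [2.0,[0,0,3.0],[0,0,0]],
    [2.0,[0,0,2.5],[0,0,0]],
    [2.0,[0,0,0],[0,0,0]],
    [2.0,[0,0,0],[0,0,0]]
  ]
}}

```text
time: 14.78
ee_pos: [0.4813, -0.3019, 0.2086]
tool_rot: [[0.571, 0.817, -0.081], [-0.046, -0.067, -0.997], [-0.82, 0.573, -0.001]]
ft_force: [0.1, -0.3, -0.7]
grip_width: 0.0235
```

Run:
```python
from h import *
s=where()
im2=eyes.snapshot("wrist"); cv2.imwrite("pics/w12.png",im2)
c=eyes.calibration("wrist");T=wristT(s)
print(proj(c,[hP(HS,0,-.046,.084),hP(HS,0,-.046,.066),hP(HS,0,-.046,.062),hP(HS,0,-.046,0)],T))
```

```text
t 14.78 blade tip u,y,r mm [  0.88 -79.7  103.56] rot err [ 0.0001 -0.0013  0.0008] F(u,y,n) [-0.32, 0.34, 0.61] 0.023526713541188328
[[284.0733 160.3478]
 [284.1147 156.6745]
 [284.1232 155.9244]
 [284.2285 146.5965]]
```

View pics/w12.png

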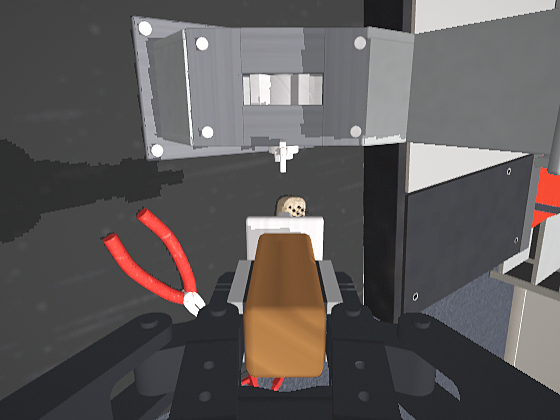

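Run:
```python
from h import *
im=cv2.imread("pics/w12.png")
cv2.imwrite("pics/w12c.png",cv2.resize(im[135:180,255:315],None,fx=12,fy=12,interpolation=cv2.INTER_CUBIC))
cv2.imwrite("pics/w12d.png",cv2.resize(im[60:120,235:335],None,fx=8,fy=8,interpolation=cv2.INTER_CUBIC))
```

```text
(no output)
```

View pics/w12c.png

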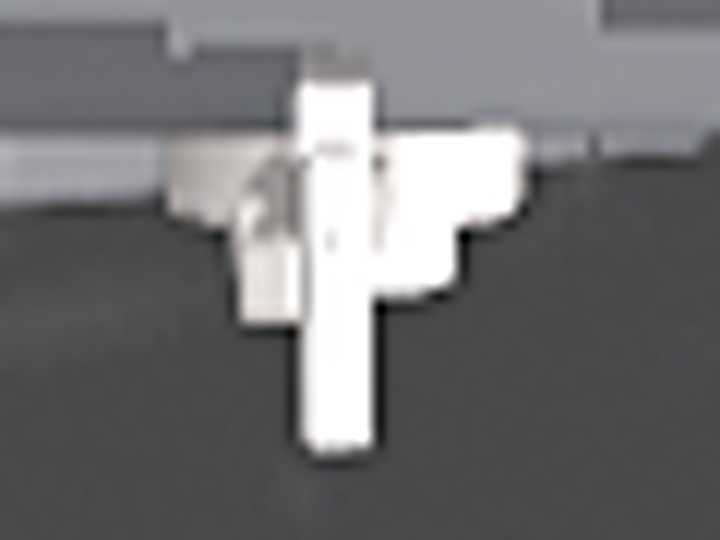

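View pics/w12d.png

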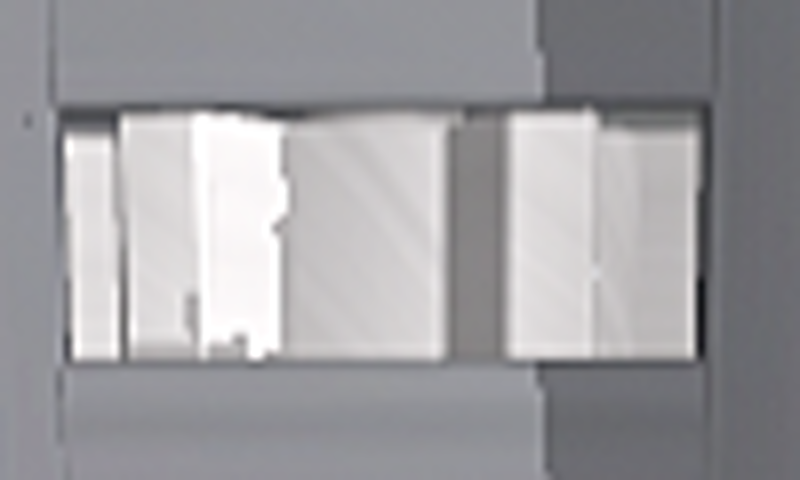

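Run:
```python
from h import *
# pose at w12 (where printed before snapshot)
s=ctrl.read_state();c=eyes.calibration("wrist");T=wristT(s)
col=lambda z:(z+.5)/8-.5+235
obs=np.array([col(v) for v in(60,705,120,195,510,595)])
def mod(q):
    H=HS+[0,0,q[2]]; j,du=q[:2]; P=[]
    for u in(-.027,.027): P.append((u,.0,.058))
    for th,e in((j-np.radians(22.5),-1),(j-np.radians(22.5),1),(j+np.radians(22.5),-1),(j+np.radians(22.5),1)):
        P.append((.046*np.sin(th)+e*.0045*np.cos(th),0,.046*np.cos(th)-e*.0045*np.sin(th)))
    return proj(c,[hP(H,p[0]+du,p[1],p[2]) for p in P],T)[:,0]
r=least_squares(lambda q:np.r_[mod(q)-obs,0*q[2]],[0,0,0],x_scale=[.1,.001,.1]);print(np.degrees(r.x[0]),r.x[1]*1e3,r.x[2],r.fun)
r=least_squares(lambda q:np.r_[mod(q)-obs,1e4*q[2]],[0,0,0],x_scale=[.1,.001,.1]);print(np.degrees(r.x[0]),r.x[1]*1e3,r.x[2],r.fun)
```

```text
-3.558821449486948 -1.135658463901593 -0.051378705549075004 [ 0.2659 -0.2496 -0.5993  0.886  -0.7137  0.4062 -0.    ]
-3.544279474684703 -1.1329267541260228 -9.911478777791457e-09 [ 0.3034 -0.2899 -0.5727  0.8924 -0.7341  0.3984 -0.0001]
```

Run:
```python
from h import *
where()
p,M=go(-3,-.5,103,3)
go(-3,-.5,60,2,p0=p,R0=M)
```

```text
t 14.82 blade tip u,y,r mm [  0.96 -79.4  103.57] rot err [ 0.0006 -0.0014  0.0008] F(u,y,n) [0.03, -0.1, 0.38] 0.02333646145038818
[[2.0,[0.02,-0.13,-2.63],[0.0,0.0,0.0]],[2.0,[0.03,-0.14,-2.64],[0.0,-0.001,0.001]],[2.0,[0.02,-0.13,-2.63],[0.001,0.0,0.0]]]
end [ 0.4849 -0.2226  0.2058] err [ 0. -0. -0.]
[[2.0,[2.15,0.0,0.0],[0.0,0.0,0.0]],[2.0,[2.15,0.0,0.0],[0.0,0.0,0.0]]]
end [ 0.5095 -0.2246  0.1706] err [ 0.  0. -0.]
```

Call:
{"method": "drive_tool", "body": {
  "rows": [
    [2.0,[0,-0.13,-2.6],[0,0,0]],
    [2.0,[0,-0.13,-2.6],[0,-0.001,0.001]],
    [2.0,[0,-0.13,-2.7],[0,0,0]],
    [2.0,[2.0,0,0],[0,0,0]],
    [2.0,[2.0,0,0],[0,0,0]]
  ]
}}

```text
time: 15.45
ee_pos: [0.508, -0.224, 0.1741]
tool_rot: [[0.573, 0.816, -0.08], [-0.047, -0.065, -0.997], [-0.818, 0.575, 0.001]]
ft_force: [-0.2, 1.1, -1.9]
grip_width: 0.0229
```

Call:
{"method": "drive_tool", "body": {
  "rows": [
    [2.0,[0,0,0],[0,0,0]],
    [2.0,[0,0,0],[0,0,0]]
  ]
}}

```text
time: 15.7
ee_pos: [0.5077, -0.225, 0.1744]
tool_rot: [[0.573, 0.816, -0.081], [-0.047, -0.066, -0.997], [-0.819, 0.574, 0.001]]
ft_force: [-0.0, 0.1, -0.7]
grip_width: 0.0231
```

Run:
```python
from h import *
where()
go(-3,-.5,36,3)
```

```text
t 15.7 blade tip u,y,r mm [-2.23 -1.09 64.08] rot err [ 0.001   0.0004 -0.0011] F(u,y,n) [-0.45, -0.09, 0.59] 0.023063641816120264
[[2.0,[0.94,-0.02,-0.02],[0.0,0.0,0.0]],[2.0,[0.93,-0.03,-0.02],[0.001,0.0,-0.001]],[2.0,[0.94,-0.02,-0.02],[0.0,0.0,0.0]]]
end [ 0.5232 -0.2257  0.151 ] err [ 0.  0. -0.]
```

Call:
{"method": "drive_tool", "body": {
  "rows": [
    [2.0,[0.9,-0.05,0],[0,0,0]],
    [2.0,[0.9,-0.05,0],[0,0,0]],
    [2.0,[0.9,0,0],[0,0,0]],
    [2.0,[0,0,0],[0,0,0]],
    [2.0,[0,0,0],[0,0,0]]
  ]
}}

```text
time: 16.32
ee_pos: [0.5224, -0.2268, 0.1511]
tool_rot: [[0.572, 0.816, -0.082], [-0.048, -0.067, -0.997], [-0.819, 0.574, 0.001]]
ft_force: [0.2, -0.5, -0.9]
grip_width: 0.0237
```

Run:
```python
from h import *
where()
go(4.5,-.5,36.7,2)
```

```text
t 16.32 blade tip u,y,r mm [-3.43 -1.66 36.51] rot err [ 0.0003  0.0007 -0.0006] F(u,y,n) [-0.33, 0.46, 0.88] 0.02366424997165067
[[2.0,[-0.01,0.4,-0.06],[0.0,0.0,0.0]],[2.0,[-0.01,0.4,-0.05],[0.0,0.001,-0.001]]]
end [ 0.5289 -0.2262  0.1559] err [ 0. -0.  0.]
```

Call:
{"method": "drive_tool", "body": {
  "rows": [
    [2.0,[0,0.4,-0.06],[0,0,0]],
    [2.0,[0,0.4,0],[0,0,0]],
    [2.0,[0,0.1,0],[0,0,0]],
    [2.0,[0,0,0],[0,0,0]],
    [2.0,[0,0,0],[0,0,0]]
  ]
}}

```text
time: 16.95
ee_pos: [0.5298, -0.2268, 0.1565]
tool_rot: [[0.572, 0.816, -0.082], [-0.048, -0.067, -0.997], [-0.819, 0.574, 0.001]]
ft_force: [-0.8, -0.5, -1.2]
grip_width: 0.0231
```

Run:
```python
from h import *
where()
```

```text
t 16.95 blade tip u,y,r mm [ 5.71 -1.05 36.72] rot err [ 0.0003  0.0008 -0.001 ] F(u,y,n) [-1.28, 0.56, 0.58] 0.023122697525458723
```

Call:
{"method": "drive_tool", "body": {
  "rows": [
    [2.0,[0,0.08,0],[0,0,0]],
    [2.0,[0,0,0],[0,0,0]],
    [2.0,[0,0,0],[0,0,0]]
  ]
}}

```text
time: 17.32
ee_pos: [0.5303, -0.2268, 0.1567]
tool_rot: [[0.572, 0.816, -0.082], [-0.048, -0.067, -0.997], [-0.819, 0.574, 0.001]]
ft_force: [-1.0, -0.0, -2.5]
grip_width: 0.0235
```

Run:
```python
from h import *
where()
```

```text
t 17.32 blade tip u,y,r mm [ 6.2  -0.97 36.6 ] rot err [ 0.0004  0.0006 -0.0005] F(u,y,n) [-2.28, 0.13, 1.48] 0.023477838510607914
```

Call:
{"method": "drive_tool", "body": {
  "rows": [
    [2.0,[0,0.03,0],[0,0,0]],
    [2.0,[0,0,0],[0,0,0]],
    [2.0,[0,-0.4,0],[0,0,0]],
    [2.0,[-2.1,0,0],[0,0,0]],
    [2.0,[-2.2,0,0],[0,0,0]]
  ]
}}

```text
time: 17.95
ee_pos: [0.5025, -0.2245, 0.1902]
tool_rot: [[0.572, 0.816, -0.082], [-0.048, -0.067, -0.997], [-0.819, 0.574, 0.001]]
ft_force: [0.4, -1.0, -1.1]
grip_width: 0.0231
```

Call:
{"method": "drive_tool", "body": {
  "rows": [
    [2.0,[-2.4,0,0],[0,0,0]],
    [2.0,[0,0,2.5],[0,0,0]],
    [2.0,[0,0,3.0],[0,0,0]],
    [2.0,[0,0,2.5],[0,0,0]],
    [2.0,[0,0,0],[0,0,0]]
  ]
}}

```text
time: 18.58
ee_pos: [0.4826, -0.3048, 0.2099]
tool_rot: [[0.573, 0.815, -0.085], [-0.05, -0.068, -0.996], [-0.818, 0.575, 0.001]]
ft_force: [-0.7, 0.8, -0.1]
grip_width: 0.0235
```

Call:
{"method": "drive_tool", "body": {
  "rows": [
    [2.0,[0,0,0],[0,0,0]],
    [2.0,[0,0,0],[0,0,0]]
  ]
}}

```text
time: 18.82
ee_pos: [0.4825, -0.3021, 0.2096]
tool_rot: [[0.572, 0.816, -0.081], [-0.047, -0.066, -0.997], [-0.819, 0.574, 0.0]]
ft_force: [0.2, -0.2, -2.0]
grip_width: 0.0234
```

Run:
```python
from h import *
where()
im=eyes.snapshot("wrist"); cv2.imwrite("pics/w13.png",im)
cv2.imwrite("pics/w13c.png",cv2.resize(im[130:185,250:320],None,fx=10,fy=10,interpolation=cv2.INTER_CUBIC))
cv2.imwrite("pics/w13d.png",cv2.resize(im[60:120,235:335],None,fx=8,fy=8,interpolation=cv2.INTER_CUBIC))
im=eyes.snapshot("side"); cv2.imwrite("pics/s13.png",im);cv2.imwrite("pics/s13c.png",cv2.resize(im[280:355,280:355],None,fx=8,fy=8,interpolation=cv2.INTER_CUBIC))
```

```text
t 18.82 blade tip u,y,r mm [  2.52 -79.87 103.72] rot err [ 0.001  -0.0002 -0.0006] F(u,y,n) [-0.98, 0.16, 1.82] 0.023448324072049994
```

View pics/w13c.png

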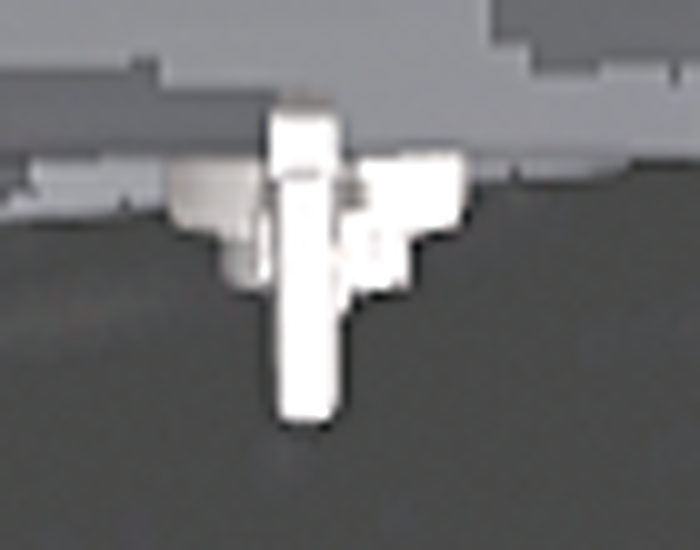

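View pics/w13d.png

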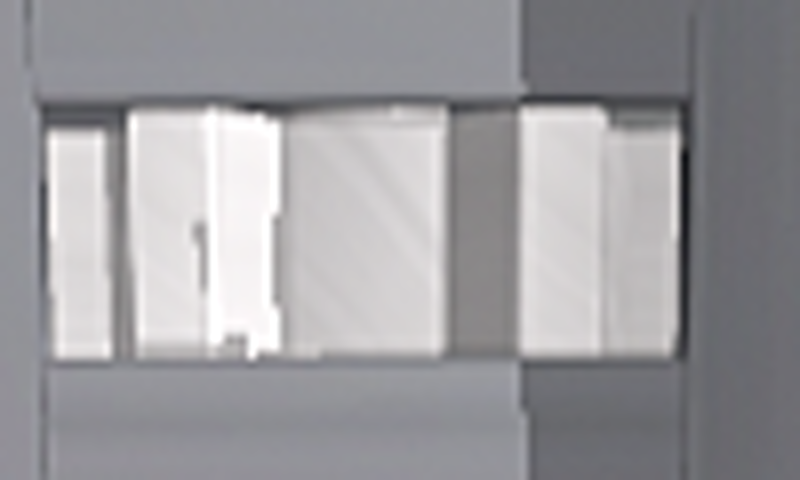

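View pics/s13c.png

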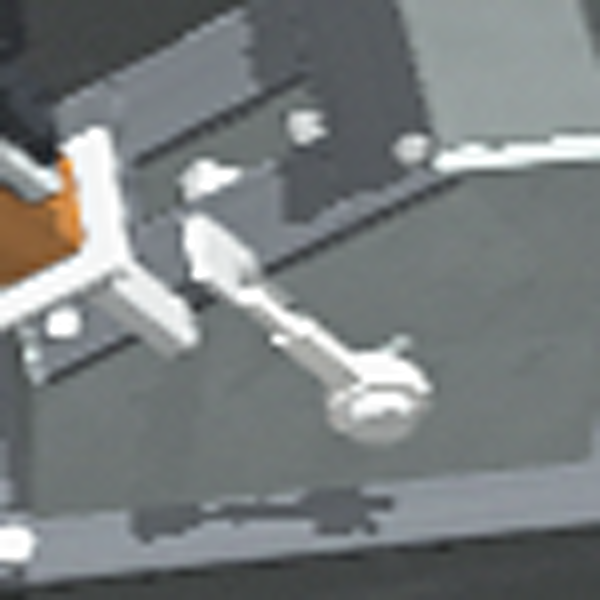

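```bash
cat > fit.py <<'E'
from h import *
import sys
def fit(T,z):
    c=eyes.calibration("wrist")
    obs=np.array([(v+.5)/8-.5+235 for v in z])
    def mod(q):
        j,du=q; P=[(-.027,0,.058),(.027,0,.058)]
        for th,e in((j-np.pi/8,-1),(j-np.pi/8,1),(j+np.pi/8,-1),(j+np.pi/8,1)):
            P.append((.046*np.sin(th)+e*.0045*np.cos(th),0,.046*np.cos(th)-e*.0045*np.sin(th)))
        return proj(c,[hP(HS,p[0]+du,p[1],p[2]) for p in P],T)[:,0]
    r=least_squares(lambda q:mod(q)-obs,[0,0],x_scale=[.1,.001]);print("j deg",np.degrees(r.x[0]),"du mm",r.x[1]*1e3,r.fun)
E
python3 - <<'E'
from fit import *
fit(wristT(ctrl.read_state()),(42,687,130,210,519,604))
s=ctrl.read_state();c=eyes.calibration("wrist");T=wristT(s)
H=HS.copy(); f=lambda q:((q-[250,130])*10+4.5).round()
for j in(-2,0,2):
    a=np.radians(j);print(j,[f(proj(c,[hP(HS,-.0011+.062*np.sin(a)+e*np.cos(a),y,.062*np.cos(a)-e*np.sin(a))],T))[0].tolist() for e in(-.004,.004) for y in (-.043,-.049)])
print("rib",[f(proj(c,[hP(HS,-.0011+e,-.046,r)],T))[0].tolist() for e in(-.002,.002) for r in(.066,.084)])
E
```

```text
j deg -0.08878687190782192 du mm -0.8728795728574728 [ 0.2877 -0.2566 -0.7968  0.4871 -0.2471  0.5206]
-2 [[215.0, 214.0], [216.0, 300.0], [330.0, 214.0], [330.0, 301.0]]
0 [[246.0, 214.0], [246.0, 300.0], [361.0, 214.0], [361.0, 300.0]]
2 [[277.0, 214.0], [277.0, 301.0], [392.0, 214.0], [392.0, 300.0]]
rib [[274.0, 265.0], [269.0, 302.0], [332.0, 265.0], [331.0, 302.0]]
```

Run:
```python
import cv2,numpy as np
a=cv2.imread("pics/w12.png")[142:175,264:302];b=cv2.imread("pics/w13.png")[142:175,264:302]
o=np.hstack([cv2.resize(np.clip((x.astype(float)/255)**1.8*255,0,255).astype(np.uint8),None,fx=10,fy=10,interpolation=cv2.INTER_NEAREST) for x in(a,b)])
cv2.imwrite("pics/cmp.png",o)
for n in("w12","w13"):
    g=cv2.cvtColor(cv2.imread(f"pics/{n}.png"),cv2.COLOR_BGR2GRAY)
    for r in range(152,165): print(n,r,g[r,268:300])
```

```text
w12 152 [ 61 145 151 162 189 194 181 233 215 157 149 123 196 255 254 255 255 255
 227 237 255 255 255 255 255 255 255 255 255 214  51  70]
w12 153 [ 68  63  83  99 156 160 161 235 169 143 148 124 195 255 255 255 255 255
 219 244 255 255 255 255 255 220 169 171 107  54  66  74]
w12 154 [ 72  70  68  64  58  48 143 206 160 159 184 149 192 255 231 255 255 255
 218 255 253 255 255 255 255  27  50  60  66  71  75  76]
w12 155 [ 73  75  72  73  68  59 135 195 206 201 219 221 187 255 223 255 255 255
 226 255 255 255 255 255 255  40  65  73  75  76  76  77]
w12 156 [ 73  75  73  75  73  66 118 213 229 223 222 254 181 255 255 255 255 255
 252 255 255 255 255 255 255  45  68  74  74  76  75  74]
w12 157 [ 76  77  74  75  76  70 100 208 231 224 221 253 176 255 255 255 255 255
 255 255 255 255 255 255 251  50  69  74  74  74  74  74]
w12 158 [ 79  79  76  75  78  72  73 206 227 224 222 254 173 255 254 255 255 255
 255 255 255 255 252 252 154  57  69  75  73  72  74  73]
w12 159 [ 78  77  78  79  78  72  62 207 225 223 223 255 174 255 254 255 255 255
 173 184 172 172 107  46  57  68  72  73  73  
[... 1813 characters left out ...]
  73]
w13 160 [ 77  76  76  76  76  74  74  70  58 118 249 255 255 255 255 242 232  41
  59  65  68  69  71  73  72  73  73  73  74  73  73  73]
w13 161 [ 76  75  75  75  75  76  74  72  60 118 248 255 255 255 255 225 107  58
  68  72  73  74  72  73  73  72  74  73  72  73  74  73]
w13 162 [ 75  74  74  75  74  74  73  70  60 119 244 254 255 255 255 198  43  65
  73  73  73  73  73  72  74  73  74  72  72  72  73  73]
w13 163 [ 74  72  73  73  73  73  74  71  59 118 240 255 255 255 255 202  48  69
  72  74  73  74  73  73  74  74  73  74  74  74  74  73]
w13 164 [ 73  73  73  74  73  72  73  69  61 118 242 255 255 255 255 202  50  69
  73  72  73  72  73  73  73  73  74  73  72  72  73  72]
```

View pics/cmp.png

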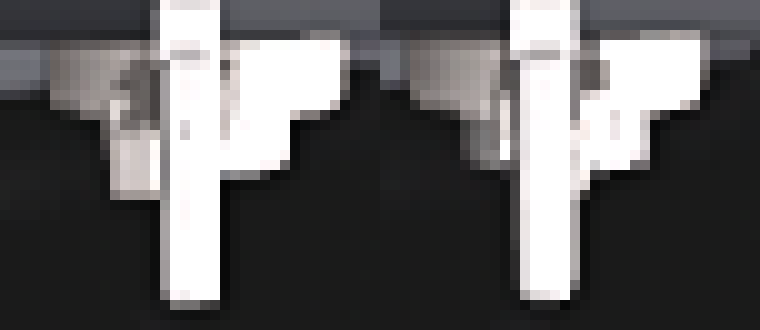

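Run:
```python
from h import *
s=where()
M=s["tool_rot"];p=s["ee_pos"]+M@[-.045,0,0]
plan(p,M,1,2.0)
plan([.532,.1255,.245],down(.02),10,2.0,p0=p,R0=M)
```

```text
t 18.93 blade tip u,y,r mm [  2.7  -80.06 103.75] rot err [ 0.0012  0.0001 -0.0008] F(u,y,n) [-0.4, 0.2, 2.92] 0.023526377049550632
[[2.0,[-4.5,0.0,0.0],[0.0,0.0,0.0]]]
end [ 0.4568 -0.3001  0.2466] err [0. 0. 0.]
[[2.0,[0.24,0.32,-4.3],[-0.01,0.003,-0.061]],[2.0,[0.24,0.39,-4.3],[-0.01,0.003,-0.061]],[2.0,[0.22,0.43,-4.3],[-0.009,0.004,-0.061]],[2.0,[0.21,0.49,-4.28],[-0.01,0.003,-0.061]],[2.0,[0.19,0.55,-4.29],[-0.01,0.003,-0.062]]]
[[2.0,[0.17,0.6,-4.28],[-0.01,0.003,-0.061]],[2.0,[0.14,0.65,-4.27],[-0.009,0.003,-0.061]],[2.0,[0.12,0.7,-4.26],[-0.01,0.003,-0.061]],[2.0,[0.08,0.75,-4.26],[-0.01,0.003,-0.061]],[2.0,[0.05,0.79,-4.24],[-0.01,0.004,-0.061]]]
end [0.532  0.1255 0.245 ] err [-0. -0.  0.]
```

Call:
{"method": "drive_tool", "body": {
  "rows": [
    [2.0,[-4.5,0,0],[0,0,0]],
    [2.0,[0.2,0.3,-4.3],[-0.01,0.003,-0.061]],
    [2.0,[0.2,0.4,-4.3],[-0.01,0.003,-0.061]],
    [2.0,[0.2,0.4,-4.3],[-0.01,0.003,-0.061]],
    [2.0,[0.2,0.5,-4.3],[-0.01,0.003,-0.061]]
  ]
}}

```text
time: 19.55
ee_pos: [0.486, -0.1287, 0.247]
tool_rot: [[0.358, 0.933, -0.041], [-0.023, -0.035, -0.999], [-0.934, 0.358, 0.009]]
ft_force: [0.3, -0.3, -1.5]
grip_width: 0.0233
```

Call:
{"method": "drive_tool", "body": {
  "rows": [
    [2.0,[0.2,0.5,-4.3],[-0.01,0.003,-0.061]],
    [2.0,[0.2,0.6,-4.3],[-0.01,0.003,-0.061]],
    [2.0,[0.1,0.7,-4.3],[-0.01,0.003,-0.061]],
    [2.0,[0.1,0.7,-4.3],[-0.01,0.003,-0.061]],
    [2.0,[0.1,0.7,-4.2],[-0.01,0.003,-0.061]]
  ]
}}

```text
time: 20.18
ee_pos: [0.5234, 0.085, 0.2457]
tool_rot: [[0.061, 0.998, 0.012], [-0.004, 0.012, -1.0], [-0.998, 0.061, 0.005]]
ft_force: [0.8, -0.7, -1.0]
grip_width: 0.0235
```

Call:
{"method": "drive_tool", "body": {
  "rows": [
    [2.0,[0.1,0.8,-4.2],[-0.01,0.003,-0.061]],
    [2.0,[0,0,0],[0,0,0]],
    [2.0,[0,0,0],[0,0,0]]
  ]
}}

```text
time: 20.55
ee_pos: [0.5305, 0.1248, 0.2445]
tool_rot: [[0.001, 1.0, 0.021], [-0.003, 0.021, -1.0], [-1.0, 0.001, 0.003]]
ft_force: [0.5, 0.3, -1.5]
grip_width: 0.023
```

Run:
```python
from h import *
s=ctrl.read_state();print(s["time"],s["ee_pos"],s["tool_rot"].ravel(),s["grip_width"])
im=eyes.snapshot("wrist"); cv2.imwrite("pics/w14.png",im)
cv2.imwrite("pics/w14c.png",cv2.resize(im[60:320,180:400],None,fx=2.3,fy=2.3,interpolation=cv2.INTER_CUBIC))
plan([.532,.1255,.245],down(.02),1,2.0)
```

```text
20.55 [0.5305 0.1248 0.2445] [ 0.0006  0.9998  0.0214 -0.0028  0.0214 -0.9998 -1.      0.0005  0.0028] 0.02295928883707194
[[2.0,[-0.04,0.16,-0.11],[0.0,0.003,-0.001]]]
end [0.532  0.1255 0.245 ] err [-0. -0.  0.]
```

View pics/w14c.png

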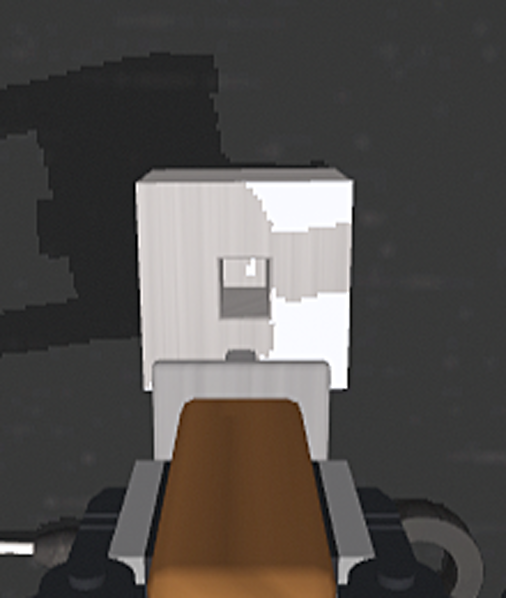

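Run:
```python
from h import *
s=ctrl.read_state();T=wristT(s); c=eyes.calibration("wrist")
q=un([(220,258),(270,258),(270,318),(220,318)],(180,60),2.3)
L=np.array([back(p,c,T,.065) for p in q]);print(L.mean(0),L[1]-L[0],L[1]-L[2])
# tip from wrist fit: tool (.0782,.0006,-.0005)
print(s["ee_pos"]+s["tool_rot"]@[.0782,.0006,-.0007])
```

```text
[0.5326 0.126  0.065 ] [0.0189 0.0004 0.    ] [-0.0007  0.0233 -0.    ]
[0.531  0.1248 0.1664]
```

Call:
{"method": "drive_tool", "body": {
  "rows": [
    [2.0,[0,0.16,-0.11],[0,0.003,0]],
    [2.0,[3.0,0,0],[0,0,0]],
    [2.0,[3.0,0,0],[0,0,0]],
    [2.0,[2.0,0,0],[0,0,0]],
    [2.0,[0,0,0],[0,0,0]]
  ]
}}

```text
time: 21.22
ee_pos: [0.5315, 0.1251, 0.1636]
tool_rot: [[-0.002, 1.0, 0.019], [0.0, 0.019, -1.0], [-1.0, -0.002, -0.0]]
ft_force: [-0.1, 0.8, -0.4]
grip_width: 0.0231
```

Run:
```python
from h import *
s=ctrl.read_state();print(s["time"],s["ee_pos"],s["tool_rot"].ravel(),s["ft_force"])
print(s["ee_pos"]+s["tool_rot"]@[.0782,.0006,-.0007])
plan([.532,.126,.105],down(.02),3,2.0)
```

```text
21.225 [0.5315 0.1251 0.1636] [-0.0022  0.9998  0.0194  0.      0.0194 -0.9998 -1.     -0.0022 -0.    ] [-0.1428  0.8188 -0.4217]
[0.532  0.1258 0.0854]
[[2.0,[1.95,0.02,-0.03],[0.0,0.0,0.001]],[2.0,[1.96,0.02,-0.03],[0.0,0.0,0.0]],[2.0,[1.95,0.02,-0.03],[-0.001,0.0,0.001]]]
end [0.532 0.126 0.105] err [ 0. -0. -0.]
```

Call:
{"method": "drive_tool", "body": {
  "rows": [
    [2.0,[2.0,0.02,0],[0,0,0]],
    [2.0,[2.0,0.02,0],[0,0,0]],
    [2.0,[1.8,0,0],[0,0,0]],
    [2.0,[0,0,0],[0,0,0]],
    [2.0,[0.7,0,0],[0,0,0]]
  ]
}}

```text
time: 21.85
ee_pos: [0.5346, 0.1262, 0.1013]
tool_rot: [[0.005, 1.0, 0.02], [0.002, 0.02, -1.0], [-1.0, 0.005, -0.001]]
ft_force: [-0.2, -0.3, -1.0]
grip_width: 0.0235
```

Call:
{"method": "drive_tool", "body": {
  "rows": [
    [2.0,[0.3,0,0],[0,0,0]],
    [2.0,[0.2,0,0],[0,0,0]],
    [2.0,[0,0,0],[0,0,0]]
  ]
}}

```text
time: 22.22
ee_pos: [0.5332, 0.1261, 0.0948]
tool_rot: [[0.001, 1.0, 0.021], [0.001, 0.021, -1.0], [-1.0, 0.001, -0.001]]
ft_force: [-0.3, -0.7, -0.9]
grip_width: 0.0235
```

Call:
{"method": "drive_tool", "body": {
  "rows": [
    [2.0,[0.15,0,0],[0,0,0]],
    [2.0,[0.15,0,0],[0,0,0]],
    [2.0,[0,0,0],[0,0,0]]
  ]
}}

```text
time: 22.6
ee_pos: [0.533, 0.1261, 0.0916]
tool_rot: [[0.001, 1.0, 0.021], [0.001, 0.021, -1.0], [-1.0, 0.001, -0.001]]
ft_force: [-0.7, -0.5, -1.8]
grip_width: 0.0235
```

Call:
{"method": "drive_tool", "body": {
  "rows": [
    [2.0,[0.15,0,0],[0,0,0]],
    [2.0,[0.1,0,0],[0,0,0]],
    [2.0,[0,0,0],[0,0,0]]
  ]
}}

```text
time: 22.98
ee_pos: [0.5333, 0.1261, 0.091]
tool_rot: [[0.002, 1.0, 0.021], [0.001, 0.021, -1.0], [-1.0, 0.002, -0.001]]
ft_force: [-2.8, 0.0, 9.9]
grip_width: 0.0234
```

Call:
{"method": "drive_tool", "body": {
  "rows": [
    [2.0,[-0.08,0,0],[0,0,0]],
    [5.5,[0,0,0],[0,0,0]],
    [5.5,[0,0,0],[0,0,0]],
    [5.5,[0,0,0],[0,0,0]],
    [5.5,[0,0,0],[0,0,0]]
  ]
}}

```text
time: 23.6
ee_pos: [0.5331, 0.1261, 0.0898]
tool_rot: [[0.001, 1.0, 0.021], [0.001, 0.021, -1.0], [-1.0, 0.001, -0.001]]
ft_force: [0.2, 0.9, -0.2]
grip_width: 0.0549
```

Call:
{"method": "drive_tool", "body": {
  "rows": [
    [5.5,[-3,0,0],[0,0,0]],
    [5.5,[-5,0,0],[0,0,0]],
    [5.5,[-5,0,0],[0,0,0]],
    [5.5,[0,0,-3],[0,0,0]],
    [5.5,[0,0,0],[0,0,0]]
  ]
}}

```text
time: 24.22
ee_pos: [0.5324, 0.1571, 0.2205]
tool_rot: [[0.002, 1.0, 0.023], [0.001, 0.023, -1.0], [-1.0, 0.002, -0.001]]
ft_force: [-0.6, -0.9, -0.4]
grip_width: 0.0549
```

Run:
```python
from h import *
s=ctrl.read_state();print(s["time"],s["ee_pos"],s["ft_force"])
im=eyes.snapshot("wrist"); cv2.imwrite("pics/w15.png",im)
b=eyes.snapshot("side"); cv2.imwrite("pics/s15.png",b)
cv2.imwrite("pics/s15c.png",np.hstack([cv2.resize(b[170:240,240:300],(390,455),interpolation=cv2.INTER_CUBIC),cv2.resize(b[285:350,290:345],(385,455),interpolation=cv2.INTER_CUBIC)]))
```

```text
24.225 [0.5324 0.1571 0.2205] [-0.5826 -0.9307 -0.3759]
```

View pics/w15.png

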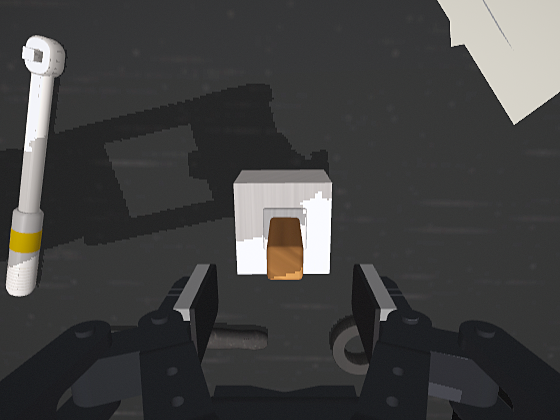

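View pics/s15c.png

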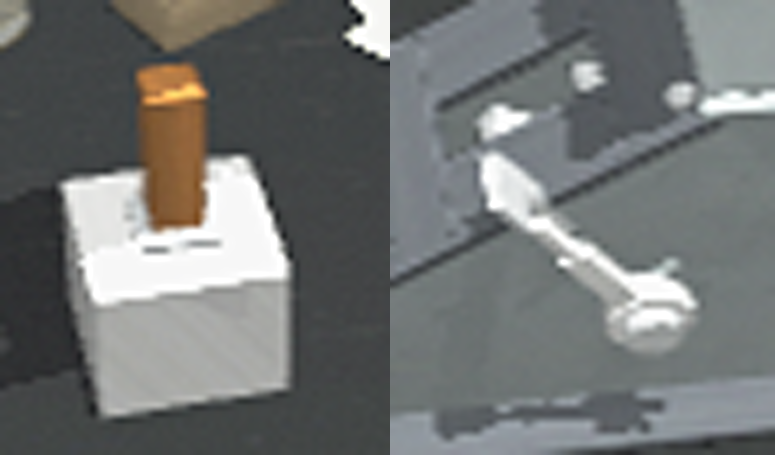

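Run:
```python
from h import *
a=cv2.imread("pics/side0.png").astype(int);b=cv2.imread("pics/s15.png").astype(int)
d=np.abs(a-b).max(2)
for n,(x0,y0,x1,y1) in dict(screwdriver=(190,250,275,275),tape=(295,240,325,268),block=(255,152,292,178),bottle=(222,148,247,178)).items(): print(n,(d[y0:y1,x0:x1]>60).sum())
print(ctrl.read_state()["qd"]); ctrl.job_done()
```

```text
screwdriver 0
tape 0
block 0
bottle 0
[-0.0136  0.0045  0.0077  0.0009 -0.0012  0.0013]
the job is handed in; nothing more can be done
```

The star wheel is turned so the pointer lines up with the index rib, and the spoon is back in its holder, fully down. I handed the job in at about 24 s.

I turned the wheel with four strokes of the blade, backing it off and lifting it clear of the teeth after each one. The pointer went from about -95° to -76°, then -33°, then -3°, and a short final stroke brought it to 0.

**Wheel angle:** the wrist picture after the last stroke gave -0.1° from the tooth edges. It gave about +0.2° to +0.6° from the pointer against the rib, a small disagreement. The blade's position implied about 0°. I took no second close-up of the pointer after putting the spoon back; the later side view still shows it on the rib.

**Spoon:** I felt the guard seat, with about 10 N upward as it touched. In the side view the handle top sits where it did at the start.

**Other things on the bench:** the side-camera picture shows no change at the screwdriver, tape roll, block or bottle. The gripper was open and clear of everything at hand-in. The largest wrist force I read was about 10 N.

**Disagreement along the way:** before the blade first went in, the side and top cameras put it 3 to 5 mm away, along the shaft, from where the wrist camera did. I relied mainly on the wrist camera, and the blade went in with no contact force.

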